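# Pack up the front of a recessed ultrasonic cleaner

## Task

The front edge of the ultrasonic cleaner let into the worktop has to sit a little higher so that its tank drains to the back. Lever the front flange up with the pry bar over the steel block, slip the wooden shim end-on and square under the middle of the front edge until you feel it meet the rubber seal, then gently press the front of the flange down until it sits firmly on the shim, and leave the bar lying flat on the open worktop, clear of the unit and the block. Do not dig the bar's tip into the worktop or force the unit, do not lift its front edge more than 12 mm, and leave the other things on the worktop where they are.

Things in the scene. Friction and masses are not known exactly. Their poses are not given: they have to be found in the camera images.
- surround: fixed place of the ultrasonic cleaner in the worktop. Origin: on the worktop, straight below the middle of the front edge of the unit's flange; x from the front edge to the rear (away from the robot), y along the edge, z up
- seal (a point): middle of the front face of the black rubber seal strip, at worktop level, fixed: under the flange, 34 mm behind its front edge, 222 mm wide, 5 mm high. A shim pushed in stops against it
- bar: flat steel pry bar, 340 mm long, 0.5 kg, lying flat. Origin: mid-length, on its flat underside; x along the bar to the thin tip, z up. Blade 30 mm wide, 3 mm thick at x = 136 to 170 mm; shank 20 mm wide, 8 mm thick; black ribbed rubber handle 26 mm wide, 18 mm high, x = -170 to -20 mm, same underside. It balances near x = -31 mm
- bar_tip (a point): thin end of the pry bar, on its underside, mid-width
- block: plain loose steel block to lever over, 24 mm (x) by 70 mm (y) by 16 mm high, 0.21 kg, 40 to 50 mm clear in front of the flange, left or right of its middle, long side roughly along the front edge. Origin: centre of its underside
- shim: plain wooden shim, 65 mm long (x), 32 mm wide (y), 14 mm thick, lying flat. Origin: centre of its underside; z up
- tank: the cleaner: flat stainless unit, flange 6 mm thick, 240 deep (x), 300 wide (y), grey lid. Tilts about its rear edge. Origin: middle of the front edge, on the underside, 8 mm above the worktop at rest, 14.5 to 15.2 mm when firmly on the shim. 5 kg, stiff in its seal: 48 to 57 N up at the front edge raises it, it stays where left, 6 to 14 N down at the front edge presses it down
- flange_top (a point): top of the flange, 18 mm behind the middle of its front edge (6 mm above the underside): free room to press. The top is bare for 60 mm behind the front edge, but for a flat control panel (y below -60 mm) and a drain knob (y = 105 mm, 19 mm high); farther back the lid is 36 mm and its handle 62 mm above the worktop
Mind the look-alikes: they are no part of the job. There is more than one size of the shim; the job needs the largest.

How it is judged:
On the way, in this order (a step that is already met when the one before it is completed fails the run):
1. the front of the unit is levered up by the bar bearing on the steel block, far enough for the shim (front edge up at least 7.4 mm) (height (world z) of tank above 0.0154 m and contact force between bar and tank above 3 N and contact force between bar and block above 3 N), for 0.2 s.
2. the shim lies flat on the worktop under the middle of the raised front edge, square to it, pushed in until it presses on the seal (x of shim in the frame of surround above -0.0125 m and y of shim in the frame of surround between -0.03 and 0.03 m and angle between the x axis of shim and the x axis of surround, either way round below 0.25 rad and height (world z) of shim below 0.003 m and contact force between shim and surround above 1 N), for 0.04 s.
At the end, for the whole second after the job is handed in: Shim flat on the worktop under the front edge, 20 mm or more in, within 30 mm of the middle and 0.25 rad of square; unit resting on it (underside of its front edge 13.8 to 15.6 mm up); bar at rest, flat on the worktop, touching neither unit nor block, its tip not under the flange (x of shim in the frame of surround above -0.0125 m and y of shim in the frame of surround between -0.03 and 0.03 m and angle between the x axis of shim and the x axis of surround, either way round below 0.25 rad and height (world z) of shim below 0.003 m and angle between shim's own z axis and vertical below 0.06 rad and height (world z) of tank between 0.0138 and 0.0156 m and height (world z) of bar below 0.004 m and angle between bar's own z axis and vertical below 0.04 rad and linear speed of bar below 0.02 m/s and contact force between bar and tank below 0.5 N and contact force between bar and block below 0.5 N and (x of bar_tip in the frame of surround below -0.005 m or y of bar_tip in the frame of surround above 0.16 m or y of bar_tip in the frame of surround below -0.16 m)).
It fails at once if the front edge is lifted more than 13 mm (the seal comes out) (height (world z) of tank above 0.021 m).
It fails at once if the tip of the tilted pry bar is dug into the worktop with more than 25 N (contact force between bar and table above 25 N and angle between bar's own z axis and vertical above 0.08 rad).
It fails at once if the pry bar bears on the unit with more than 90 N (contact force between bar and tank above 90 N).
It fails at once if the robot pushes on the unit, or the shim on the seal, with more than 30 N (contact force between any of the arm, the fingers and tank above 30 N or contact force between shim and surround above 30 N).
It fails at once if something else on the worktop is knocked over or shifted by more than 30 mm (distance of any of rinse_cup, wash_bottle, jelly_tub, cup_stack, spray_bottle, ink_a, ink_b, screwdriver from where it was at the start of the episode above 0.03 m).
It also fails if it takes over 72 s, if anything falls off the work surface, if the arm or the gripper's body presses on something with over 40 N, if the wrist force passes 120 N, or if a joint passes its speed limit or range.

## Robot

A 7-joint arm with a two-finger parallel gripper is mounted at the origin on the work surface. World frame = base frame: x ahead of the robot, y to its left, z up, the work surface at z = 0. Lengths are in m, angles in rad, forces in N, time in s.
With the tool pointing down it reaches from about 0.4 to 0.925 m from the base axis. Payload 5.6 kg.
Tool frame: the origin (TCP) lies on the centre line of the jaws, within the pads' length; the fingertips stand 17 mm ahead of it and the grasp point (between the pads) lies 2 mm behind it; z points along the fingers, x is the direction in which the jaws open and shut, and the axes are right-handed (so a half turn about z gives the same grasp; the last joint's range is limited). The gripper opens to 85 mm and grips with 20 to 120 N. Pads are 22 mm wide; open, the fingers measure 114 mm over their backs; the gripper's body (76 mm by 85 mm) begins 54 mm behind the grasp point. The pads swing forward as they close: fully open they stand 13 mm farther back than shut.
Start: joints at [1.167, 0.468, -0.012, 1.603, 0.006, 1.071, -0.056], TCP at [0.229, -0.608, 0.248] pointing down, gripper open.
Joint ranges: [-2.53, 2.53], [-0.31, 2.02], [-1.57, 1.55], [0.28, 2.44], [-1.29, 4.43], [0.15, 1.84], [-2.92, 2.92]. Speed limits (rad/s): [2.57, 2.57, 3.14, 3.14, 3.14, 3.14, 3.14].

## Interface

Orientations are given as a unit quaternion [w, x, y, z].
In Python, from cell import status, vision, finish_job gives the robot as it stands.
- The arm moves only by the shell command python3 -m jog 'ROWS'. ROWS is JSON, a list of rows, each an object with "travel": the shift along the tool's x, y, z in cm, a list of three; "twist": the turn, a rotation vector about the tool's x, y, z in rad, a list of three; "claw": the opening, from -1 (shut) to 1 (fully open). In form: [{"travel": [dx, dy, dz], "twist": [wx, wy, wz], "claw": claw}, ...]. A call has 1 to 10 rows; each row is the pose to reach, as a shift and turn from the pose commanded when the call began, along the tool's axes at that moment; what a row does not reach only later rows make up. A row lasts 1/10 s, in which the tool goes at most 50 mm and 8.59 degrees, less where a joint would pass 70% of its speed; a pose out of reach is approached as far as the arm can. A call with a gripper value outside its range is refused whole. The fingers move at their own pace and stop on an object; the grip force is fixed at half the most. Time passes only in rows, so rows that repeat a pose let the fingers close. It gives the time, the measured TCP pose, the force and the opening at its end, in the units of the state.
- status.observe(): the state, without advancing time (a new reading comes with each control period).
- vision.camera(name): name is "side" or "top"; returns a dict with "color" (480x640x3 uint8, red, green, blue), "intrinsics" (3x3 intrinsics, pixels), "extrinsics" (4x4, takes a point from camera to world coordinates). Camera axes: x right, y down, z forward; pixel columns grow to the right and rows downward; lengths in m; the calibration is good to about 2 mm. A picture is of the moment at which its call begins. There is no depth.
- finish_job(): hands the job in, once; it reports no verdict.
Trained networks look in a picture, given as the dict that the camera call returned (one of the last four; its "shot" number tells which), for a name from the list of things; names that differ only in an ending like _2 or _b are one class to them, and where a whole thing is asked for, a point or a joint stands for the part that bears it (a point fixed in the world has none). Each returns a list of dicts, best first, with "p" (0 to 1); they miss things now and then, are a little off and sometimes report something else, mostly with a low value. They report only what shows in the picture. A call takes as long as a camera call. They do not tell look-alikes from the thing itself.
- vision.trace(label, picture): "pixels" (480x640 bool, what is visible of it) and "bbox" ([centre column, centre row, width, height] in pixels, round what is visible of it).
The state is a dict: "t": time; "joints": joint angles; "joint_velocities": joint speeds; "joint_torque": joint torques, N m; "position": TCP position; "orientation": TCP orientation; "contact_force": force on the tool from outside, world axes, zero at the start; "wrist_torque": the same for the moment, N m; "opening": opening from 0.0 (shut) to 1.0 (fully open).
Only numpy, scipy, OpenCV 4.12 (cv2) and the standard library are available. Lean on these libraries where they do the work, as an engineer would, in place of code of your own. Each camera call takes 0.05 s, during which the arm holds its last target.

## Working session

There is one attempt and no reset: what is moved stays moved. The work goes in short steps, Python scripts to look and compute and a shell command to move; the robot and the scene stay as the last step left them, time stands still between calls to the robot, and variables do not carry over. Pictures are saved under pics/ and viewed, and the job is handed in when it is done.

```bash
ls -la; mkdir -p pics; python3 - <<'E'
from cell import status, vision
import cv2,numpy as np
s=status.observe()
for k,v in s.items(): print(k,np.round(v,3))
for n in ("side","top"):
    c=vision.camera(n); cv2.imwrite(f"pics/{n}0.png",c["color"][:,:,::-1])
    print(n,c["shot"]); print(np.round(c["intrinsics"],1)); print(np.round(c["extrinsics"],4))
    for l in ("bar","block","shim","tank"):
        r=vision.trace(l,c)
        for d in r: print(n,l,round(d["p"],2),np.round(d["bbox"]),d["pixels"].sum())
E
```

```text
total 12
drwxr-xr-x  3 agent agent 4096 Dec  6 11:16 .
drwxr-xr-x 23 root  root  4096 Dec  6 11:16 ..
drwxr-xr-x  2 agent agent 4096 Dec  6 11:16 pics
t 0.0
joints [ 1.167  0.468 -0.012  1.604  0.006  1.071 -0.056]
joint_velocities [-0.     0.001 -0.001  0.001 -0.001  0.001  0.   ]
joint_torque [-0.0000e+00 -5.3239e+01  2.2000e-02 -2.5130e+01  1.2000e-02  8.0000e-03
  0.0000e+00]
position [ 0.229 -0.608  0.247]
orientation [-0.     0.822 -0.569 -0.001]
contact_force [ 1.203 -0.123 -0.235]
wrist_torque [-0.028 -0.004  0.026]
opening 0.997
side 1
[[553.9   0.  312.4]
 [  0.  553.9 236.6]
 [  0.    0.    1. ]]
[[-0.9493 -0.1897  0.2505  0.2686]
 [-0.3135  0.5157 -0.7974  0.983 ]
 [ 0.0221 -0.8355 -0.549   0.7084]
 [ 0.      0.      0.      1.    ]]
side bar 0.63 [404. 196. 125.  36.] 865
side block 0.58 [314. 235.  13.  24.] 242
side shim 0.73 [330. 358.  42.  17.] 695
side shim 0.65 [373. 337.  26.  25.] 318
side shim 0.6 [313. 395.  31.  27.] 406
side tank 0.96 [223. 249. 135.  91.] 8353
top 2
[[559.7   0.  308.1]
 [  0.  559.7 247.5]
 [  0.    0.    1. ]]
[[-0.009  -0.9824  0.1866  0.3049]
 [-0.9999  0.0105  0.0068  0.0223]
 [-0.0087 -0.1865 -0.9824  1.2745]
 [ 0.      0.      0.      1.    ]]
top bar 0.68 [456. 296.  29. 149.] 1690
top bar 0.33 [290. 161. 134. 110.] 12158
top block 0.57 [343. 228.  30.  16.] 308
top shim 0.92 [183. 296.  20.  34.] 389
top shim 0.79 [144. 296.  20.  22.] 206
top shim 0.77 [215. 321.  17.  20.] 189
top tank 0.58 [290. 165. 141. 108.] 12407
```

View pics/side0.png

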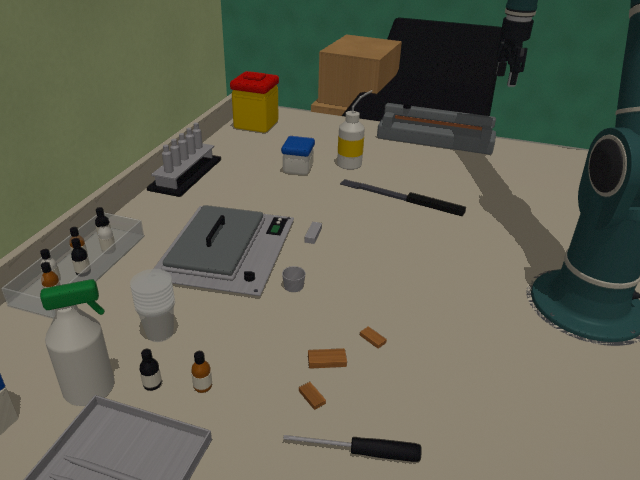

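View pics/top0.png

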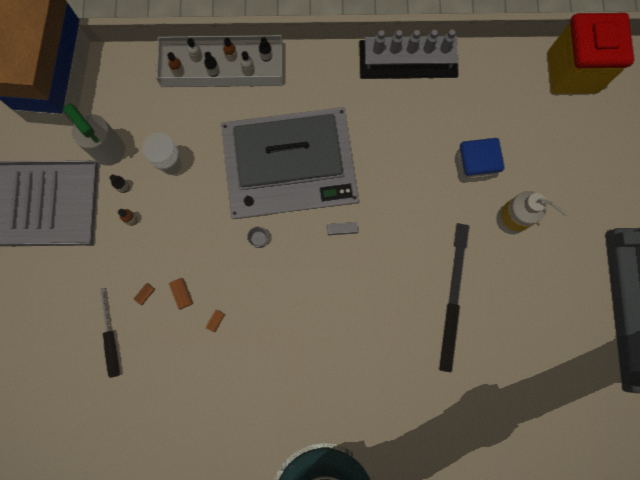

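Side picture: unit at about (225,248), block at (313,233), a cup close by at (293,279), pry bar around (404,197), shims at (328,358), (373,337) and (313,395), screwdriver at (350,447). Top picture: unit at (290,162), block at (343,228) right of middle, bar at (455,296) with its tip up (away from the robot), and the largest shim at (181,293).

```bash
cat > h.py <<'E'
import numpy as np, cv2
from cell import status, vision
from scipy.spatial.transform import Rotation as R
def px2w(c,uv,z):
    K,E=c["intrinsics"],c["extrinsics"]
    uv=np.atleast_2d(uv).astype(float)
    d=np.c_[(uv[:,0]-K[0,2])/K[0,0],(uv[:,1]-K[1,2])/K[1,1],np.ones(len(uv))]@E[:3,:3].T
    o=E[:3,3]; t=(z-o[2])/d[:,2]
    return o+d*t[:,None]
def w2px(c,P):
    K,E=c["intrinsics"],c["extrinsics"]
    p=(np.atleast_2d(P)-E[:3,3])@E[:3,:3]
    return np.c_[p[:,0]/p[:,2]*K[0,0]+K[0,2],p[:,1]/p[:,2]*K[1,1]+K[1,2]]
def crop(c,u0,v0,u1,v1,f,name,pts=()):
    im=c["color"][:,:,::-1][v0:v1,u0:u1].copy()
    im=cv2.resize(im,None,fx=f,fy=f,interpolation=cv2.INTER_CUBIC)
    for P in pts:
        q=w2px(c,P); q=((q-[u0,v0]+.5)*f).astype(int)
        cv2.polylines(im,[q.reshape(-1,1,2)],True,(0,0,255),1)
    cv2.imwrite("pics/"+name,im)
def box(x,y,a,L,W,z):
    c,s=np.cos(a),np.sin(a)
    p=np.array([[L,W],[L,-W],[-L,-W],[-L,W]])/2
    return np.c_[p@np.array([[c,s],[-s,c]])+[x,y],np.full(4,z)]
def st():
    s=status.observe(); p=np.array(s["position"]); q=np.array(s["orientation"])
    M=R.from_quat(q[[1,2,3,0]]).as_matrix()
    return s,p,M
def todelta(M,d): # world delta (m) -> tool cm
    return np.round(M.T@np.array(d)*100,2)
E
python3 - <<'E'
from h import *
Z={"bar":0.009,"block":0.016,"shim":0.014,"tank":0.014}
for n in ("top","side"):
    c=vision.camera(n)
    for l in Z:
        for d in vision.trace(l,c):
            v,u=np.nonzero(d["pixels"])
            w=px2w(c,np.c_[u,v],Z[l])[:,:2]
            r=cv2.minAreaRect((w*1000).astype(np.float32))
            print(n,l,round(d["p"],2),"mean",np.round(w.mean(0),4),"rect",np.round(r[0],1),np.round(r[1],1),round(r[2],1))
            if l!="shim":break
    if n=="top":
        crop(c,210,95,380,250,4.5,"t1.png"); crop(c,120,260,250,350,6,"t2.png"); crop(c,420,210,490,380,3.5,"t3.png")
    else:
        crop(c,150,190,340,310,4.2,"s1.png"); crop(c,290,310,400,415,5,"s2.png"); crop(c,330,170,480,225,5,"s3.png")
E
```

```text
top bar 0.75 mean [ 0.4228 -0.297 ] rect [ 431.3 -298.3] [ 30. 338.] 79.9
top block 0.67 mean [ 0.5888 -0.0496] rect [590.  -48.7] [66.9 26. ] 89.4
top shim 0.92 mean [0.4428 0.3204] rect [442.8 320.6] [66.9 34.5] 23.2
top shim 0.75 mean [0.4429 0.403 ] rect [442.9 403.6] [26.3 46.9] 52.0
top shim 0.51 mean [0.381  0.2405] rect [380.7 240.3] [23.8 45.6] 59.7
top tank 0.62 mean [0.7495 0.0746] rect [751.6  74.7] [239.4 298.8] 7.1
side bar 0.42 mean [0.7521 0.0778] rect [758.1  63.6] [246.9 320.6] 7.1
side block 0.68 mean [ 0.5894 -0.0404] rect [589.9 -41.6] [29.5 89.6] 2.7
side shim 0.92 mean [0.4442 0.3257] rect [444.  325.5] [63.9 42.1] 19.5
side shim 0.57 mean [0.381  0.2484] rect [381.2 247.9] [29.1 50.6] 59.6
side shim 0.55 mean [0.4428 0.4107] rect [443.3 410.6] [25.1 50.1] 52.7
side tank 0.67 mean [0.7488 0.0833] rect [755.2  71.4] [240.2 311.5] 6.9
```

View pics/t1.png

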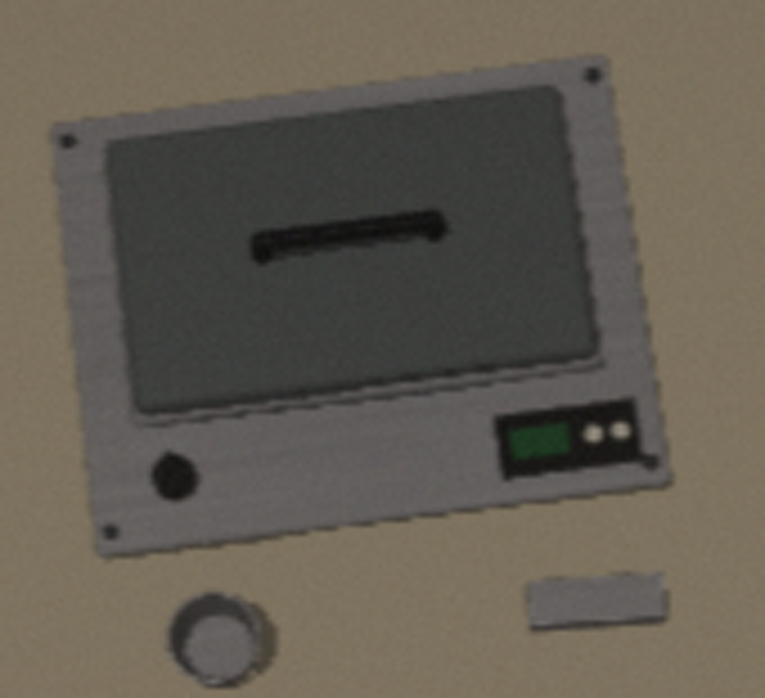

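View pics/s1.png

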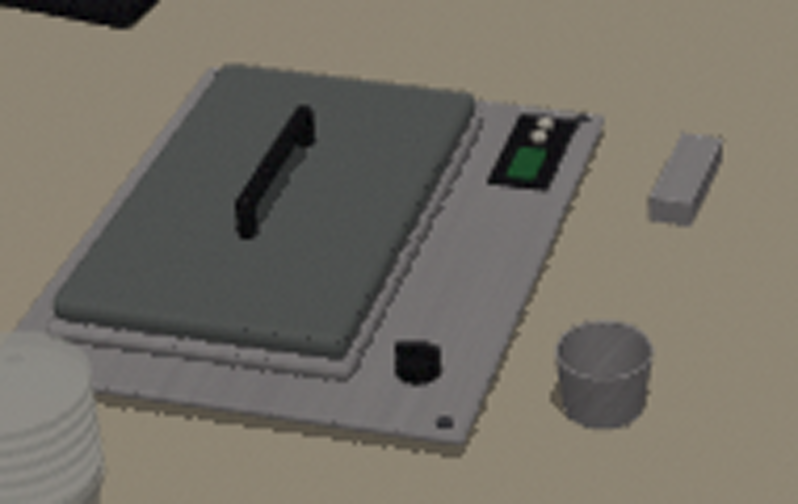

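View pics/t3.png

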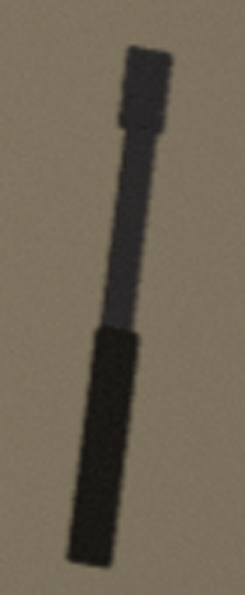

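View pics/s3.png

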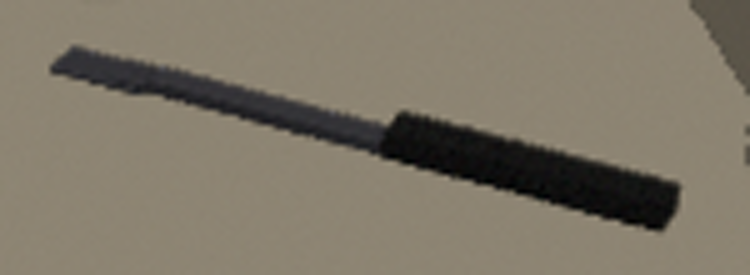

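View pics/s2.png

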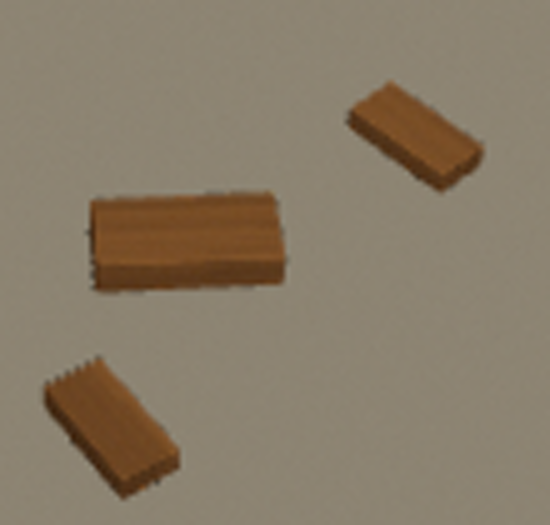

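```bash
python3 - <<'E'
from h import *
c=vision.camera("top"); s=vision.camera("side")
r=[d for d in vision.trace("bar",c) if d["bbox"][0]>400][0]
v,u=np.nonzero(r["pixels"]); w=px2w(c,np.c_[u,v],.009)[:,:2]
vx,vy,x0,y0=cv2.fitLine((w).astype(np.float32),cv2.DIST_HUBER,0,.001,.001).ravel()
a=np.arctan(vy/vx); d=np.array([np.cos(a),np.sin(a)]); t=(w-[x0,y0])@d
print("bar",np.degrees(a),t.min(),t.max(),np.array([x0,y0])+d*(t.min()+t.max())/2)
bx,by=np.array([x0,y0])+d*(t.min()+t.max())/2
ta=np.radians(7.1)
P={"tank":box(.7516,.0747,ta,.24,.30,.014),"block":box(.590,-.0487,np.radians(-.6),.024,.07,.016),"block0":box(.590,-.0487,np.radians(-.6),.024,.07,0),
 "shim":box(.4428,.3206,np.radians(23.2),.065,.032,.014),
 "bar":box(bx,by,a,.34,.03,.003),"hand":box(bx-.095*d[0],by-.095*d[1],a,.15,.026,.018)}
L=list(P.values())
crop(c,210,95,380,250,4.5,"ot1.png",L); crop(s,150,190,340,310,4.2,"os1.png",L)
crop(c,140,270,220,320,9,"ot2.png",L); crop(s,290,320,400,400,6,"os2.png",L)
crop(c,420,210,490,380,3.5,"ot3.png",L); crop(s,330,170,480,225,5,"os3.png",L)
for l in ("rinse_cup",):
    pass
for uv in ([258,237],[258,246]): print(px2w(c,uv,.02)[0])
E
python3 -c "
import cv2,numpy as np
def pad(a,h,w):
    o=np.zeros((h,w,3),np.uint8);o[:a.shape[0],:a.shape[1]]=a;return o
a=[cv2.imread('pics/'+n+'.png') for n in ('ot2','os2')]
cv2.imwrite('pics/m2.png',cv2.resize(np.vstack([pad(x,480,720) for x in a]),(500,600)) if 0 else np.vstack([cv2.resize(pad(x,480,720),(450,300)) for x in a]))
a=[cv2.imread('pics/'+n+'.png') for n in ('ot3','os3')]
cv2.imwrite('pics/m3.png',np.hstack([pad(a[0],595,245),pad(cv2.resize(a[1],(550,202)),595,550)]))
"
```

```text
bar -10.028924 -0.15829002244339568 0.1788837147031797 [ 0.43116768 -0.29863778]
[0.56890803 0.14553407 0.02      ]
[0.54790358 0.1453731  0.02      ]
```

View pics/ot1.png

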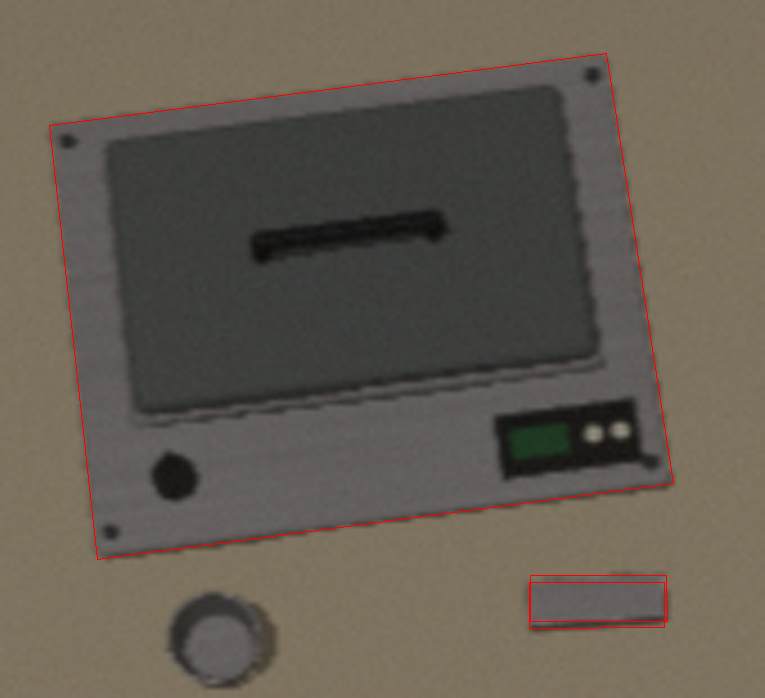

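View pics/os1.png

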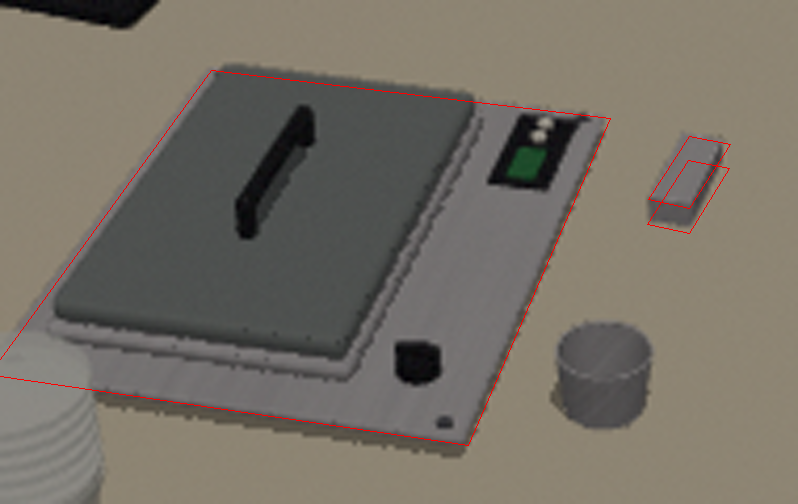

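View pics/m2.png

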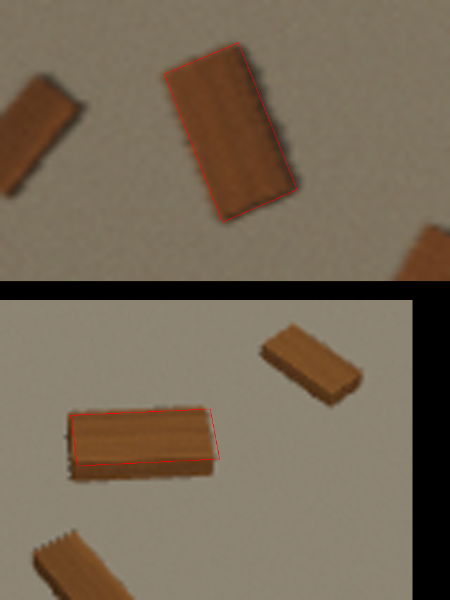

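View pics/m3.png

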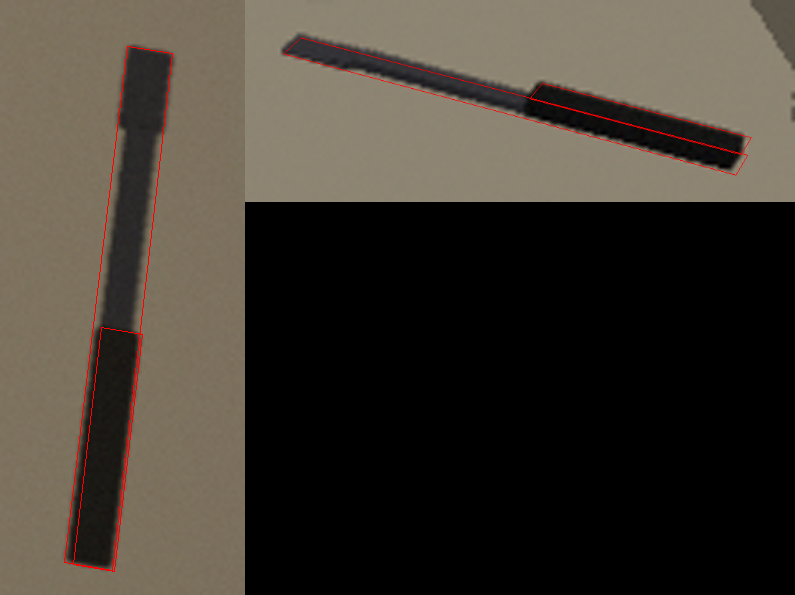

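Overlays: the tank outline (corners (98,558) and (672,485) in the top crop), the shim and the bar all match in the top view. The side view is about 1.5 px off, so roughly 2 mm. The block's real yaw is nearer +4°. Next, the approach to the bar.

```bash
cat >> h.py <<'E'
# surround frame
S0=np.array([.634,.060]); SA=np.radians(7.1)
def s2w(x,y): return S0+np.array([np.cos(SA)*x-np.sin(SA)*y,np.sin(SA)*x+np.cos(SA)*y])
def w2s(p): d=np.array(p[:2])-S0; return np.array([np.cos(SA)*d[0]+np.sin(SA)*d[1],-np.sin(SA)*d[0]+np.cos(SA)*d[1]])
def ori(yaw,pitch=0): # yaw of object long axis (tool -y), pitch>0 = object tip down
    x=np.array([np.sin(yaw),-np.cos(yaw),0]); z=np.array([0,0,-1.]); y=np.cross(z,x)
    return np.c_[x,y,z]@R.from_rotvec([-pitch,0,0]).as_matrix()
def plan(pos,Mt,base=None):
    s,p,M=st() if base is None else (None,*base)
    tr=M.T@(np.array(pos)-p)*100; tw=R.from_matrix(M.T@Mt).as_rotvec()
    print("travel",np.round(tr,2),"twist",np.round(tw,3))
def show():
    s,p,M=st(); yaw=np.arctan2(-M[1,1],-M[0,1]); pitch=np.arcsin(M[2,1])  # -y tool axis
    print("t",round(s["t"],2),"pos",np.round(p,4),"yaw",round(np.degrees(yaw),2),"pitch",round(pitch,4),"roll",round(M[2,0],4),"F",np.round(s["contact_force"],1),"T",np.round(s["wrist_torque"],2),"open",round(float(s["opening"]),3),"surr",np.round(w2s(p),4))
E
python3 - <<'E'
from h import *
show()
plan([.3926,-.2916,.10],ori(np.radians(-10)))
E
```

```text
t 1.15 pos [ 0.2294 -0.6082  0.2483] yaw 20.67 pitch 0.0 roll 0.0 F [ 0.6 -0.   0.4] T [-0.03 -0.03 -0.02] open 0.997 surr [-0.484 -0.613]
travel [-23.86 -26.44  14.83] twist [ 0.    -0.     0.535]
```

```bash
python3 -m jog '[{"travel":[-3,-3.5,2],"twist":[0,0,0.1],"claw":0},{"travel":[-6,-7,4],"twist":[0,0,0.2],"claw":0},{"travel":[-9,-10.5,6],"twist":[0,0,0.3],"claw":0},{"travel":[-12,-14,8],"twist":[0,0,0.4],"claw":0},{"travel":[-15,-17.5,10],"twist":[0,0,0.5],"claw":0},{"travel":[-18,-21,12],"twist":[0,0,0.535],"claw":0},{"travel":[-21,-24,14],"twist":[0,0,0.535],"claw":0},{"travel":[-23.86,-26.44,14.83],"twist":[0,0,0.535],"claw":0},{"travel":[-23.86,-26.44,14.83],"twist":[0,0,0.535],"claw":0},{"travel":[-23.86,-26.44,14.83],"twist":[0,0,0.535],"claw":0}]'; python3 - <<'E'
from h import *
show()
plan([.3926,-.2916,.021],ori(np.radians(-10)))
E
```

```text
t: 2.15
position: [0.3931, -0.2912, 0.1]
orientation: [-0.0, -0.644, 0.765, -0.0]
contact_force: [-0.5, -0.9, -0.3]
opening: 0.497
t 2.15 pos [ 0.3931 -0.2912  0.1   ] yaw -9.85 pitch -0.0001 roll 0.0002 F [-0.5 -0.9 -0.3] T [-0.02  0.04  0.02] open 0.497 surr [-0.2824 -0.3187]
travel [0.05 0.05 7.9 ] twist [-0.    -0.     0.003]
```

```bash
python3 -m jog '[{"travel":[0,0,3],"twist":[0,0,0],"claw":0},{"travel":[0,0,6],"twist":[0,0,0],"claw":0},{"travel":[0,0,7.9],"twist":[0,0,0],"claw":0},{"travel":[0,0,7.9],"twist":[0,0,0],"claw":0}]'; python3 - <<'E'
from h import *
show()
c=vision.camera("side"); crop(c,300,100,520,260,3.6,"s4.png")
E
```

```text
t: 2.55
position: [0.3907, -0.2927, 0.0193]
orientation: [-0.001, -0.642, 0.767, 0.002]
contact_force: [-0.5, -0.5, 0.4]
opening: 0.501
t 2.55 pos [ 0.3907 -0.2927  0.0193] yaw -10.15 pitch 0.0036 roll -0.0005 F [-0.5 -0.5  0.4] T [0.02 0.08 0.04] open 0.501 surr [-0.2851 -0.3199]
```

View pics/s4.png

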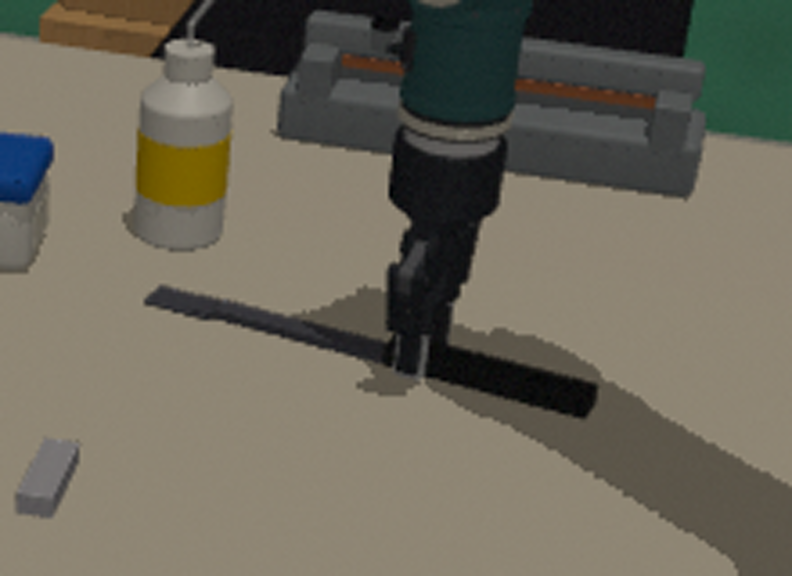

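The fingers straddle the front of the handle, at (410,355). Closing now.

```bash
python3 -m jog '[{"travel":[0,0,0],"twist":[0,0,0],"claw":-1},{"travel":[0,0,0],"twist":[0,0,0],"claw":-1},{"travel":[0,0,0],"twist":[0,0,0],"claw":-1},{"travel":[0,0,0],"twist":[0,0,0],"claw":-1},{"travel":[0,0,0],"twist":[0,0,0],"claw":-1}]'; python3 -c "
from h import *
show()"
```

```text
t: 3.1
position: [0.3931, -0.2928, 0.0224]
orientation: [0.0, -0.643, 0.766, -0.001]
contact_force: [-1.1, -0.4, 6.3]
opening: 0.289
t 3.1 pos [ 0.3931 -0.2928  0.0224] yaw -10.03 pitch -0.0021 roll 0.0016 F [-1.1 -0.4  6.3] T [-0.22  0.47 -0.06] open 0.289 surr [-0.2827 -0.3203]
```

```bash
python3 -m jog '[{"travel":[0,0,-1],"twist":[0,0,0],"claw":-1},{"travel":[0,0,-3],"twist":[0,0,0],"claw":-1},{"travel":[0,0,-6],"twist":[0,0,0],"claw":-1},{"travel":[0,0,-9],"twist":[0,0,0],"claw":-1},{"travel":[0,0,-9],"twist":[0,0,0],"claw":-1}]'; python3 - <<'E'
from h import *
show()
s=vision.camera("side"); c=vision.camera("top")
crop(s,250,80,520,260,2.9,"s5.png"); crop(c,420,180,500,390,2.8,"t5.png")
E
```

```text
t: 3.6
position: [0.3947, -0.2928, 0.1147]
orientation: [0.001, -0.643, 0.766, -0.004]
contact_force: [1.1, -0.9, -4.2]
opening: 0.285
t 3.6 pos [ 0.3947 -0.2928  0.1147] yaw -9.97 pitch -0.0069 roll 0.0028 F [ 1.1 -0.9 -4.2] T [-0.08 -0.02 -0.02] open 0.285 surr [-0.2811 -0.3205]
```

View pics/s5.png

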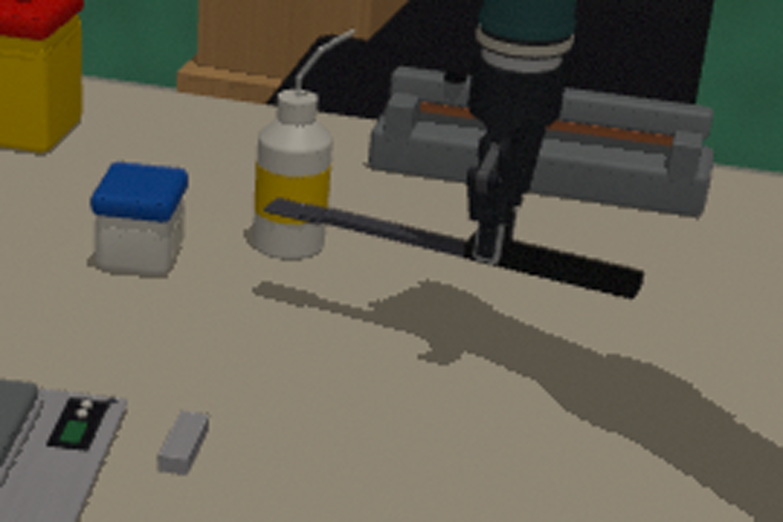

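The bar is held level. I'll check its in-hand pose by overlaying the blade predicted from the kinematics.

```bash
cat >> h.py <<'E'
BX=-.0393; BZ=.0224; BL=-.0012; BP=.002  # TCP in bar: x, height; lateral; pitch of bar rel tool
def barpt(p,M,x,y,z): # bar coords -> world
    Rb=R.from_rotvec([-BP,0,0]).as_matrix()
    MM=M@Rb
    q=np.array([-(y-BL),-(x-BX),-(z-BZ)])
    return p+MM@q
def blade(p,M,z=.003): return np.array([barpt(p,M,a,b,z) for a,b in ((.17,.015),(.17,-.015),(.136,-.015),(.136,.015))])
def shank(p,M,z=.008): return np.array([barpt(p,M,a,b,z) for a,b in ((.136,.01),(.136,-.01),(-.02,-.01),(-.02,.01))])
E
python3 - <<'E'
from h import *
show()
s=vision.camera("side"); c=vision.camera("top"); _,p,M=st()
L=[blade(p,M),shank(p,M)]
crop(s,330,130,440,180,7,"s6.png",L); crop(c,420,190,500,300,5,"t6.png",L)
print(barpt(p,M,.17,0,0))
E
```

```text
t 3.7 pos [ 0.3925 -0.2914  0.1114] yaw -9.97 pitch -0.0008 roll 0.0003 F [-1.1  0.3 -5. ] T [ 0.05  0.1  -0.03] open 0.283 surr [-0.2831 -0.3188]
[ 0.59780603 -0.32583346  0.08656425]
```

View pics/s6.png

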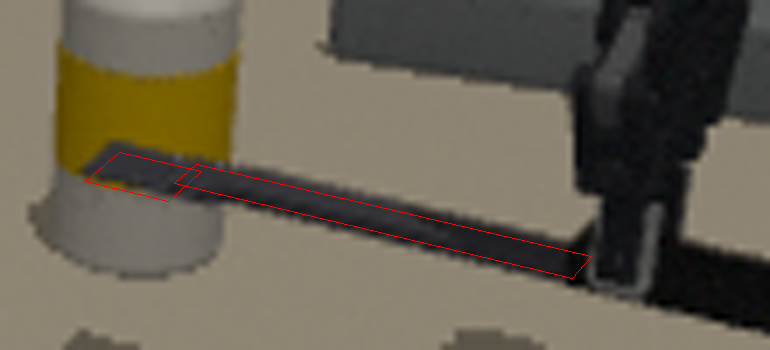

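View pics/t6.png

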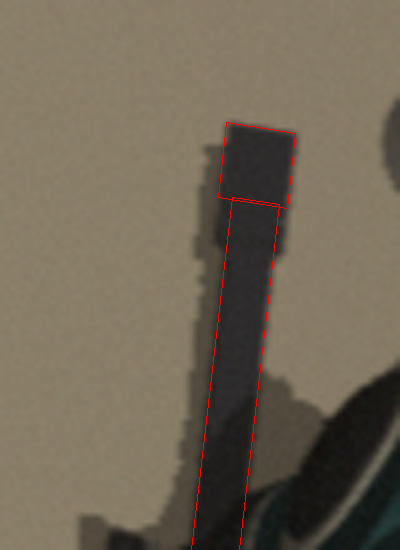

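```bash
cat >> h.py <<'E'
def tcp_for_tip(xs,ys,z,pitch,yaw=SA):
    M=ori(yaw,pitch-BP); off=barpt(np.zeros(3),M,.17,0,0)
    return np.r_[s2w(xs,ys),z]-off,M
def tipstate():
    s,p,M=st(); t=barpt(p,M,.17,0,0); u=(t-barpt(p,M,-.02,0,0)); 
    pitch=np.arcsin(-u[2]/np.linalg.norm(u)); xs,ys=w2s(t)
    slope=np.tan(pitch)
    print("tip surr",np.round([xs*1000,ys*1000,t[2]*1000],1),"pitch",round(pitch,4),"yaw",round(np.degrees(np.arctan2(u[1],u[0])),2),"under@block",round(t[2]*1000+slope*(xs*1000+44),1),"top@edge",round(t[2]*1000+3/np.cos(pitch)+slope*xs*1000,1))
E
python3 - <<'E'
from h import *
pA,MA=tcp_for_tip(.008,-.100,.0018,.31)
pB=pA+MA[:,1]*.05+[0,0,.012]
print(pA,pB, np.hypot(*pA[:2]),np.hypot(*pB[:2]))
plan(pB+[0,0,.05],MA); plan(pB,MA)
show();tipstate()
E
```

```text
[ 0.46343305 -0.06322724  0.08698104] [ 0.41615132 -0.06911649  0.11413871] 0.4677262813723105 0.4218518823037327
travel [-22.27   1.43  -5.4 ] twist [-0.303  0.047 -0.295]
travel [-22.26   1.42  -0.4 ] twist [-0.303  0.047 -0.295]
t 3.8 pos [ 0.3916 -0.2908  0.1099] yaw -9.97 pitch 0.0024 roll -0.0011 F [-0.7  0.2 -5.5] T [ 0.01  0.08 -0.06] open 0.283 surr [-0.2839 -0.3181]
tip surr [ -83.6 -378.4   86.6] pitch 0.0044 yaw -9.97 under@block 86.4 top@edge 89.2
```

```bash
python3 -m jog '[{"travel":[-1,0,-2],"twist":[-0.03,0,-0.03],"claw":-1},{"travel":[-4,0.2,-4],"twist":[-0.08,0.01,-0.08],"claw":-1},{"travel":[-8,0.5,-5.4],"twist":[-0.15,0.02,-0.14],"claw":-1},{"travel":[-12,0.8,-5.4],"twist":[-0.22,0.03,-0.21],"claw":-1},{"travel":[-16,1.1,-5.4],"twist":[-0.28,0.04,-0.27],"claw":-1},{"travel":[-20,1.3,-5.4],"twist":[-0.303,0.047,-0.295],"claw":-1},{"travel":[-22.3,1.4,-5.4],"twist":[-0.303,0.047,-0.295],"claw":-1},{"travel":[-22.3,1.4,-5.4],"twist":[-0.303,0.047,-0.295],"claw":-1},{"travel":[-22.3,1.4,-5.4],"twist":[-0.303,0.047,-0.295],"claw":-1},{"travel":[-22.3,1.4,-5.4],"twist":[-0.303,0.047,-0.295],"claw":-1}]'; python3 - <<'E'
from h import *
show();tipstate()
s=vision.camera("side"); c=vision.camera("top"); 
show();tipstate()
_,p,M=st()
L=[blade(p,M),shank(p,M)]
crop(s,220,120,380,260,5,"s7.png",L); crop(c,280,150,400,300,4,"t7.png",L)
E
```

```text
t: 4.8
position: [0.4169, -0.0706, 0.1642]
orientation: [0.115, 0.74, -0.655, -0.101]
contact_force: [-0.7, -0.4, -4.9]
opening: 0.286
t 4.8 pos [ 0.4169 -0.0706  0.1642] yaw 6.94 pitch 0.307 roll 0.0019 F [-0.7 -0.4 -4.9] T [ 0.06 -0.56 -0.01] open 0.286 surr [-0.2316 -0.1027]
tip surr [ -39.  -102.1   79.2] pitch 0.309 yaw 6.94 under@block 80.8 top@edge 69.9
t 4.9 pos [ 0.4171 -0.0707  0.1646] yaw 6.91 pitch 0.3063 roll 0.0019 F [-0.2 -0.2 -4.8] T [ 0.06 -0.58 -0.03] open 0.284 surr [-0.2314 -0.1029]
tip surr [ -38.8 -102.4   79.7] pitch 0.3083 yaw 6.91 under@block 81.4 top@edge 70.5
```

View pics/s7.png

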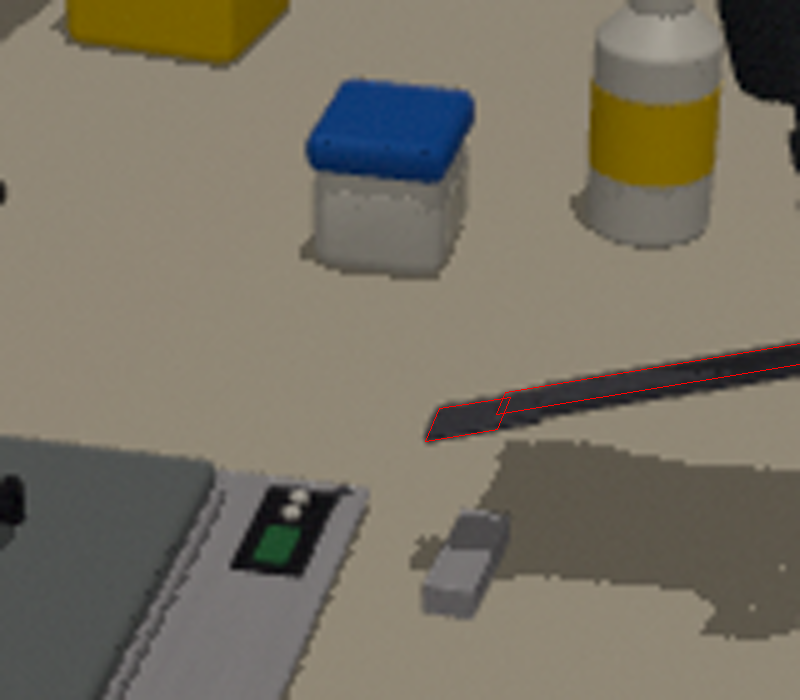

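View pics/t7.png

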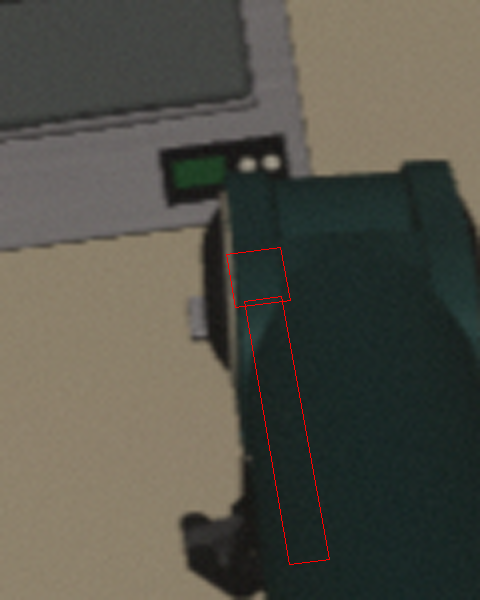

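```bash
python3 - <<'E'
from h import *
show()
pA,MA=tcp_for_tip(.008,-.100,.0018,.31)
for d in (.05,.02,.0): plan(pA+MA[:,1]*d,MA)
E
```

```text
t 4.9 pos [ 0.4171 -0.0707  0.1646] yaw 6.91 pitch 0.3063 roll 0.0019 F [-0.2 -0.2 -4.8] T [ 0.06 -0.58 -0.03] open 0.284 surr [-0.2314 -0.1029]
travel [-0.18 -1.81  5.97] twist [-0.002 -0.001 -0.003]
travel [-0.19 -4.81  5.98] twist [-0.002 -0.001 -0.003]
travel [-0.2  -6.81  5.98] twist [-0.002 -0.001 -0.003]
```

```bash
python3 -m jog '[{"travel":[-0.2,-0.5,2],"twist":[-0.002,0,-0.003],"claw":-1},{"travel":[-0.2,-1.2,4],"twist":[-0.002,0,-0.003],"claw":-1},{"travel":[-0.2,-1.8,5.7],"twist":[-0.002,0,-0.003],"claw":-1},{"travel":[-0.2,-1.8,5.7],"twist":[-0.002,0,-0.003],"claw":-1},{"travel":[-0.2,-1.8,5.7],"twist":[-0.002,0,-0.003],"claw":-1},{"travel":[-0.2,-1.8,5.7],"twist":[-0.002,0,-0.003],"claw":-1}]'; python3 - <<'E'
from h import *
show();tipstate()
s=vision.camera("side"); _,p,M=st(); show();tipstate()
L=[blade(p,M),shank(p,M),np.array([np.r_[s2w(-.044,y),.016] for y in (-.08,-.12)])]
crop(s,250,180,370,260,6.5,"s8.png",L)
pA,MA=tcp_for_tip(.008,-.100,.0018,.31)
for d in (.05,.02,.0): plan(pA+MA[:,1]*d,MA)
E
```

```text
t: 5.5
position: [0.4179, -0.068, 0.106]
orientation: [0.115, 0.741, -0.654, -0.1]
contact_force: [0.5, 0.1, -4.4]
opening: 0.287
t 5.5 pos [ 0.4179 -0.068   0.106 ] yaw 7.17 pitch 0.306 roll 0.0011 F [ 0.5  0.1 -4.4] T [ 0.06 -0.56  0.02] open 0.287 surr [-0.2303 -0.1003]
tip surr [-37.6 -98.9  21.2] pitch 0.308 yaw 7.17 under@block 23.2 top@edge 12.4
t 5.55 pos [ 0.418  -0.068   0.1061] yaw 7.18 pitch 0.3056 roll 0.0012 F [-0.4  0.5 -4.5] T [ 0.12 -0.53  0.01] open 0.288 surr [-0.2302 -0.1003]
tip surr [-37.5 -98.9  21.3] pitch 0.3076 yaw 7.17 under@block 23.4 top@edge 12.6
travel [0.09 0.07 0.43] twist [-0.002 -0.002  0.001]
travel [ 0.09 -2.93  0.44] twist [-0.002 -0.002  0.001]
travel [ 0.1  -4.93  0.45] twist [-0.002 -0.002  0.001]
```

View pics/s8.png

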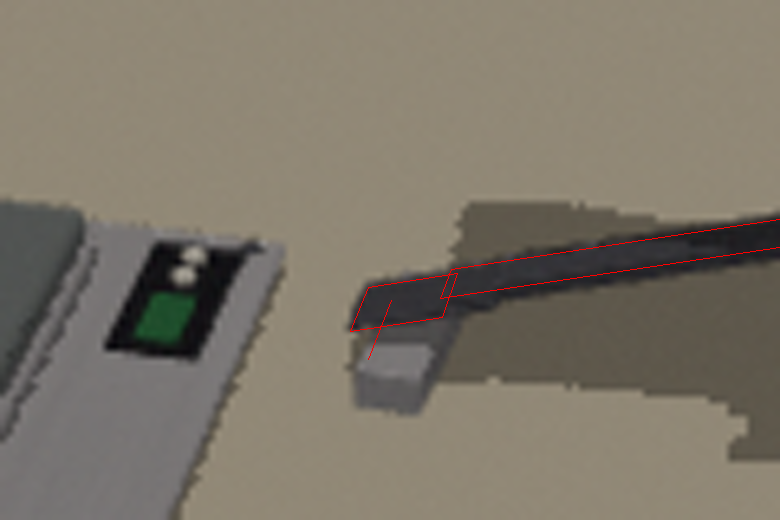

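Tip at side-crop (352,330), just above the block's near edge; the overlay matches. Sliding in along the bar's axis now.

```bash
python3 -m jog '[{"travel":[0.1,-0.5,0.46],"twist":[-0.002,0,0],"claw":-1},{"travel":[0.1,-1.5,0.46],"twist":[-0.002,0,0],"claw":-1},{"travel":[0.1,-2.5,0.46],"twist":[-0.002,0,0],"claw":-1},{"travel":[0.1,-3.2,0.46],"twist":[-0.002,0,0],"claw":-1},{"travel":[0.1,-3.6,0.46],"twist":[-0.002,0,0],"claw":-1},{"travel":[0.1,-3.6,0.46],"twist":[-0.002,0,0],"claw":-1},{"travel":[0.1,-3.6,0.46],"twist":[-0.002,0,0],"claw":-1}]'; python3 - <<'E'
from h import *
show();tipstate()
s=vision.camera("side"); _,p,M=st(); show();tipstate()
L=[blade(p,M),shank(p,M)]
crop(s,250,180,370,260,6.5,"s9.png",L)
pA,MA=tcp_for_tip(.008,-.100,.0015,.31)
for d in (.02,.01,.0): plan(pA+MA[:,1]*d,MA)
E
```

```text
t: 6.25
position: [0.4499, -0.0645, 0.0898]
orientation: [0.116, 0.741, -0.653, -0.102]
contact_force: [0.3, 0.6, -4.3]
opening: 0.283
t 6.25 pos [ 0.4499 -0.0645  0.0898] yaw 7.22 pitch 0.31 roll 0.0006 F [ 0.3  0.6 -4.3] T [ 0.08 -0.68  0.  ] open 0.283 surr [-0.1981 -0.1008]
tip surr [ -5.8 -99.2   4.3] pitch 0.312 yaw 7.22 under@block 16.6 top@edge 5.5
t 6.3 pos [ 0.4498 -0.0645  0.0899] yaw 7.22 pitch 0.3099 roll 0.0007 F [ 0.3 -0.5 -4.9] T [ 0.09 -0.68 -0.02] open 0.282 surr [-0.1982 -0.1008]
tip surr [ -5.9 -99.2   4.4] pitch 0.3119 yaw 7.22 under@block 16.7 top@edge 5.6
travel [ 0.04  0.6  -0.11] twist [ 0.002 -0.001  0.002]
travel [ 0.04 -0.4  -0.11] twist [ 0.002 -0.001  0.002]
travel [ 0.04 -1.4  -0.11] twist [ 0.002 -0.001  0.002]
```

View pics/s9.png

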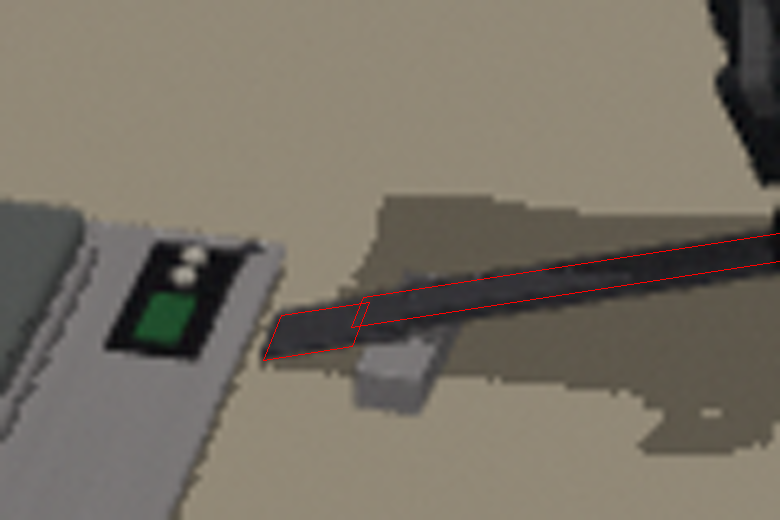

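```bash
python3 -m jog '[{"travel":[0,-0.1,-0.11],"twist":[0.002,0,0],"claw":-1},{"travel":[0,-0.4,-0.11],"twist":[0.002,0,0],"claw":-1},{"travel":[0,-0.7,-0.11],"twist":[0.002,0,0],"claw":-1},{"travel":[0,-0.9,-0.11],"twist":[0.002,0,0],"claw":-1},{"travel":[0,-0.9,-0.11],"twist":[0.002,0,0],"claw":-1}]';  python3 -c "
from h import *
show();tipstate()"
```

```text
t: 6.8
position: [0.4592, -0.0633, 0.0881]
orientation: [0.115, 0.741, -0.653, -0.101]
contact_force: [-0.1, 0.6, -5.0]
opening: 0.282
t 6.8 pos [ 0.4592 -0.0633  0.0881] yaw 7.22 pitch 0.3073 roll 0.0006 F [-0.1  0.6 -5. ] T [ 0.08 -0.58  0.03] open 0.282 surr [-0.1887 -0.1008]
tip surr [  3.8 -99.2   3. ] pitch 0.3093 yaw 7.22 under@block 18.3 top@edge 7.4
```

```bash
python3 -m jog '[{"travel":[0,-0.1,0],"twist":[0,0,0],"claw":-1},{"travel":[0,-0.3,0],"twist":[0,0,0],"claw":-1},{"travel":[0,-0.5,0],"twist":[0,0,0],"claw":-1},{"travel":[0,-0.6,0],"twist":[0,0,0],"claw":-1},{"travel":[0,-0.6,0],"twist":[0,0,0],"claw":-1}]';  python3 - <<'E'
from h import *
show();tipstate()
s=vision.camera("side"); _,p,M=st()
L=[blade(p,M),shank(p,M)]
crop(s,250,180,370,260,6.5,"s10.png",L)
show();tipstate()
E
```

```text
t: 7.3
position: [0.4647, -0.0626, 0.0863]
orientation: [0.115, 0.741, -0.653, -0.101]
contact_force: [-0.4, -0.1, -4.9]
opening: 0.282
t 7.3 pos [ 0.4647 -0.0626  0.0863] yaw 7.22 pitch 0.3074 roll 0.0007 F [-0.4 -0.1 -4.9] T [ 0.08 -0.61  0.02] open 0.282 surr [-0.1831 -0.1008]
tip surr [  9.4 -99.2   1.3] pitch 0.3094 yaw 7.22 under@block 18.3 top@edge 7.4
t 7.35 pos [ 0.4646 -0.0627  0.0864] yaw 7.22 pitch 0.3076 roll 0.0007 F [ 0.3  0.6 -5.2] T [ 0.08 -0.57  0.05] open 0.284 surr [-0.1833 -0.1008]
tip surr [  9.2 -99.2   1.2] pitch 0.3096 yaw 7.22 under@block 18.3 top@edge 7.4
```

View pics/s10.png

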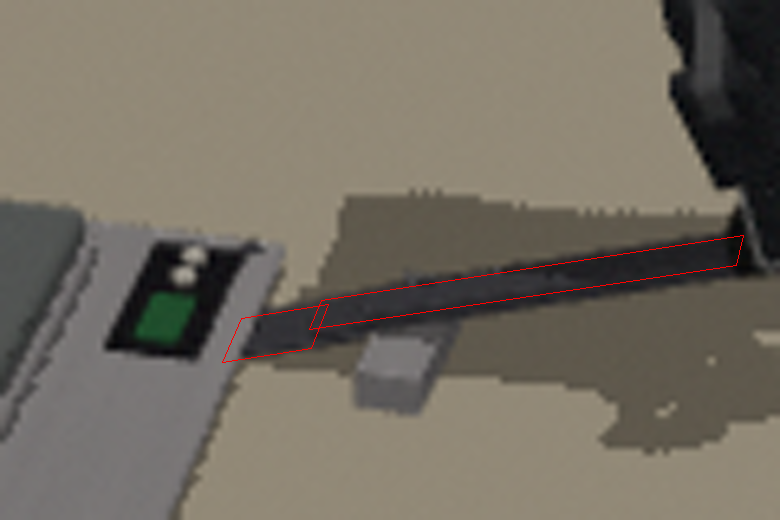

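```bash
cat >> h.py <<'E'
def lever(xt,ys,ths,fz=.016,fx=-.043,yaw=SA):
    for th in ths:
        z=fz-(xt-fx)*np.tan(th)
        p,M=tcp_for_tip(xt,ys,z,th,yaw)
        print(th,"tipz",round(z*1000,1),"top",round(1000*(z+.003/np.cos(th)+xt*np.tan(th)),1),end=" "); plan(p,M)
E
python3 - <<'E'
from h import *
lever(.0092,-.0992,[.295,.28,.26,.24,.22,.20,.18],yaw=np.radians(7.22))
E
```

```text
0.295 tipz 0.1 top 6.1 travel [-0.    0.    0.41] twist [ 0.015 -0.001 -0.   ]
0.28 tipz 1.0 top 6.8 travel [-0.    0.06  0.65] twist [ 0.03  -0.001 -0.   ]
0.26 tipz 2.1 top 7.7 travel [-0.    0.12  0.96] twist [ 0.05  -0.001 -0.   ]
0.24 tipz 3.2 top 8.6 travel [-0.    0.17  1.27] twist [ 0.07  -0.001 -0.   ]
0.22 tipz 4.3 top 9.5 travel [-0.    0.22  1.59] twist [ 0.09  -0.001 -0.   ]
0.2 tipz 5.4 top 10.3 travel [-0.    0.26  1.91] twist [ 0.11  -0.001 -0.   ]
0.18 tipz 6.5 top 11.2 travel [-0.    0.28  2.22] twist [ 0.13  -0.001 -0.   ]
```

```bash
python3 -m jog '[{"travel":[0,0.03,0.2],"twist":[0.015,0,0],"claw":-1},{"travel":[0,0.06,0.55],"twist":[0.03,0,0],"claw":-1},{"travel":[0,0.09,0.8],"twist":[0.04,0,0],"claw":-1},{"travel":[0,0.12,0.96],"twist":[0.05,0,0],"claw":-1},{"travel":[0,0.12,0.96],"twist":[0.05,0,0],"claw":-1},{"travel":[0,0.12,0.96],"twist":[0.05,0,0],"claw":-1}]';  python3 -c "
from h import *
show();tipstate()"
```

```text
t: 7.95
position: [0.4605, -0.0633, 0.0777]
orientation: [0.097, 0.744, -0.656, -0.085]
contact_force: [0.1, 0.3, -5.0]
opening: 0.287
t 7.95 pos [ 0.4605 -0.0633  0.0777] yaw 7.21 pitch 0.2576 roll 0.0008 F [ 0.1  0.3 -5. ] T [ 0.07 -0.49  0.01] open 0.287 surr [-0.1874 -0.1009]
tip surr [  9.1 -99.3   2.3] pitch 0.2596 yaw 7.21 under@block 16.4 top@edge 7.8
```

```bash
python3 -m jog '[{"travel":[0,0.03,0.18],"twist":[0.01,0,0],"claw":-1},{"travel":[0,0.06,0.38],"twist":[0.02,0,0],"claw":-1},{"travel":[0,0.08,0.58],"twist":[0.03,0,0],"claw":-1},{"travel":[0,0.1,0.78],"twist":[0.04,0,0],"claw":-1},{"travel":[0,0.1,0.78],"twist":[0.04,0,0],"claw":-1},{"travel":[0,0.1,0.78],"twist":[0.04,0,0],"claw":-1}]';  python3 -c "
from h import *
show();tipstate()"
```

```text
t: 8.55
position: [0.4584, -0.0635, 0.0709]
orientation: [0.081, 0.746, -0.657, -0.071]
contact_force: [2.0, 0.1, 2.3]
opening: 0.283
t 8.55 pos [ 0.4584 -0.0635  0.0709] yaw 7.22 pitch 0.2159 roll 0.0009 F [2.  0.1 2.3] T [ 0.15 -0.56  0.03] open 0.283 surr [-0.1895 -0.1009]
tip surr [ 10.  -99.3   3.8] pitch 0.2179 yaw 7.22 under@block 15.7 top@edge 9.1
```

```bash
python3 -m jog '[{"travel":[0,0.03,0.16],"twist":[0.01,0,0],"claw":-1},{"travel":[0,0.06,0.32],"twist":[0.02,0,0],"claw":-1},{"travel":[0,0.08,0.48],"twist":[0.03,0,0],"claw":-1},{"travel":[0,0.09,0.64],"twist":[0.04,0,0],"claw":-1},{"travel":[0,0.1,0.8],"twist":[0.05,0,0],"claw":-1},{"travel":[0,0.1,0.8],"twist":[0.05,0,0],"claw":-1},{"travel":[0,0.1,0.8],"twist":[0.05,0,0],"claw":-1}]';  python3 - <<'E'
from h import *
show();tipstate()
s=vision.camera("side"); _,p,M=st()
L=[blade(p,M),shank(p,M)]
crop(s,250,180,370,260,6.5,"s11.png",L)
show();tipstate()
E
```

```text
t: 9.25
position: [0.4559, -0.0639, 0.0639]
orientation: [0.062, 0.748, -0.659, -0.054]
contact_force: [1.6, -0.1, 11.5]
opening: 0.286
t 9.25 pos [ 0.4559 -0.0639  0.0639] yaw 7.22 pitch 0.1657 roll 0.0011 F [ 1.6 -0.1 11.5] T [0.19 0.03 0.01] open 0.286 surr [-0.1921 -0.1009]
tip surr [ 10.5 -99.3   6.8] pitch 0.1677 yaw 7.22 under@block 16.1 top@edge 11.7
t 9.3 pos [ 0.4558 -0.0639  0.0639] yaw 7.23 pitch 0.1658 roll 0.0011 F [ 0.8  0.7 10. ] T [ 0.18  0.03 -0.02] open 0.286 surr [-0.1921 -0.1009]
tip surr [ 10.5 -99.3   6.8] pitch 0.1678 yaw 7.23 under@block 16.0 top@edge 11.6
```

View pics/s11.png

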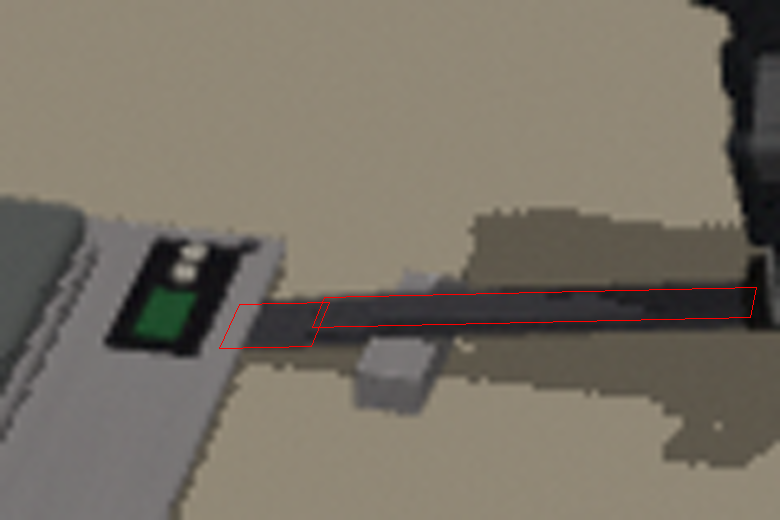

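```bash
cat >> h.py <<'E'
def lift_est(c,region=None):
    a=cv2.cvtColor(cv2.imread("pics/side0.png"),cv2.COLOR_BGR2GRAY); b=cv2.cvtColor(c["color"],cv2.COLOR_RGB2GRAY)
    # panel region and knob region in surround coords (x,y,z)
    out=[]
    for nm,(xs,ys,z,wx,wy) in {"panel":(.033,-.105,.014,26,22),"knob":(.037,.105,.03,14,14),"bolt":(.012,.138,.014,9,8),"lid":(.085,.03,.036,40,34),"handle":(.12,.0,.06,24,26)}.items():
        P=np.r_[s2w(xs,ys),z]
        u,v=w2px(c,P)[0]; u,v=int(u),int(v)
        k=max(1e-9,(240-xs*1000)/240)
        g=(w2px(c,P+[0,0,.001])-w2px(c,P))[0]*k
        A=a[v-wy//2-6:v+wy//2+6,u-wx//2-6:u+wx//2+6].astype(np.float32);B=b[v-wy//2-6:v+wy//2+6,u-wx//2-6:u+wx//2+6].astype(np.float32)
        W=np.eye(2,3,dtype=np.float32)
        try:
            cc,W=cv2.findTransformECC(A,B,W,cv2.MOTION_TRANSLATION,(3,200,1e-6),None,3)
            d=W[:,2]; out.append((nm,round(cc,3),np.round(d,2).tolist(),round(float(d@g/(g@g)),2)))
        except cv2.error as e: out.append((nm,"fail"))
    print("lift mm",out)
E
python3 - <<'E'
from h import *
s=vision.camera("side"); lift_est(s); show()
E
```

```text
lift mm [('panel', 0.886, [-0.1599999964237213, -0.3499999940395355], 1.13), ('knob', 0.998, [-0.05000000074505806, -0.6100000143051147], 1.81), ('bolt', 0.82, [-0.029999999329447746, -0.5400000214576721], 1.43), ('lid', 0.979, [-0.4000000059604645, -0.019999999552965164], 0.17), ('handle', 0.976, [-0.1899999976158142, -0.23000000417232513], 1.27)]
t 9.35 pos [ 0.4558 -0.0639  0.0639] yaw 7.23 pitch 0.1657 roll 0.0011 F [ 2.1  0.2 10.6] T [ 0.2   0.07 -0.02] open 0.282 surr [-0.1921 -0.1009]
```

```bash
python3 -m jog '[{"travel":[0,0.01,0.16],"twist":[0.01,0,0],"claw":-1},{"travel":[0,0.02,0.32],"twist":[0.02,0,0],"claw":-1},{"travel":[0,0.03,0.48],"twist":[0.03,0,0],"claw":-1},{"travel":[0,0.04,0.64],"twist":[0.04,0,0],"claw":-1},{"travel":[0,0.04,0.8],"twist":[0.05,0,0],"claw":-1},{"travel":[0,0.05,0.96],"twist":[0.06,0,0],"claw":-1},{"travel":[0,0.05,0.96],"twist":[0.06,0,0],"claw":-1},{"travel":[0,0.05,0.96],"twist":[0.06,0,0],"claw":-1}]';  python3 - <<'E'
from h import *
show();tipstate()
s=vision.camera("side"); lift_est(s)
show();tipstate()
E
```

```text
t: 10.15
position: [0.4531, -0.0642, 0.0543]
orientation: [0.04, 0.749, -0.66, -0.035]
contact_force: [-0.6, 1.4, 11.1]
opening: 0.287
t 10.15 pos [ 0.4531 -0.0642  0.0543] yaw 7.23 pitch 0.1071 roll 0.001 F [-0.6  1.4 11.1] T [ 0.2   0.23 -0.09] open 0.287 surr [-0.1949 -0.1009]
tip surr [ 10.7 -99.2   9.3] pitch 0.1091 yaw 7.23 under@block 15.3 top@edge 13.5
lift mm [('panel', 0.866, [-0.2199999988079071, -1.399999976158142], 4.51), ('knob', 0.993, [-0.17000000178813934, -1.7100000381469727], 5.11), ('bolt', 0.834, [-0.11999999731779099, -1.2200000286102295], 3.26), ('lid', 0.965, [-0.7900000214576721, -0.47999998927116394], 2.13), ('handle', 0.961, [-0.5199999809265137, -0.8500000238418579], 4.52)]
t 10.2 pos [ 0.453  -0.0643  0.0543] yaw 7.22 pitch 0.1072 roll 0.0011 F [ 0.   0.2 11. ] T [ 0.19  0.27 -0.02] open 0.286 surr [-0.195  -0.1009]
tip surr [ 10.6 -99.3   9.2] pitch 0.1092 yaw 7.22 under@block 15.2 top@edge 13.4
```

```bash
python3 -m jog '[{"travel":[0,0.01,0.16],"twist":[0.01,0,0],"claw":-1},{"travel":[0,0.02,0.32],"twist":[0.02,0,0],"claw":-1},{"travel":[0,0.02,0.48],"twist":[0.03,0,0],"claw":-1},{"travel":[0,0.03,0.64],"twist":[0.04,0,0],"claw":-1},{"travel":[0,0.03,0.8],"twist":[0.05,0,0],"claw":-1},{"travel":[0,0.03,0.92],"twist":[0.058,0,0],"claw":-1},{"travel":[0,0.03,0.92],"twist":[0.058,0,0],"claw":-1},{"travel":[0,0.03,0.92],"twist":[0.058,0,0],"claw":-1}]';  python3 - <<'E'
from h import *
show();tipstate()
s=vision.camera("side"); lift_est(s)
_,p,M=st()
crop(s,150,180,370,260,3.6,"s12.png",[blade(p,M),shank(p,M)])
show();tipstate()
E
```

```text
t: 11.0
position: [0.4511, -0.0644, 0.0451]
orientation: [0.019, 0.75, -0.661, -0.016]
contact_force: [-2.6, 1.5, 12.3]
opening: 0.283
t 11.0 pos [ 0.4511 -0.0644  0.0451] yaw 7.23 pitch 0.0503 roll 0.001 F [-2.6  1.5 12.3] T [0.16 0.46 0.04] open 0.283 surr [-0.1968 -0.1009]
tip surr [ 11.  -99.2  11.7] pitch 0.0523 yaw 7.23 under@block 14.6 top@edge 15.3
lift mm [('panel', 0.849, [-0.3799999952316284, -2.440000057220459], 7.87), ('knob', 0.977, [-0.3400000035762787, -2.809999942779541], 8.42), ('bolt', 0.765, [-0.1599999964237213, -2.0199999809265137], 5.39), ('lid', 0.987, [-0.27000001072883606, -2.7300000190734863], 10.96), ('handle', 0.954, [-0.8199999928474426, -1.409999966621399], 7.52)]
t 11.05 pos [ 0.4511 -0.0644  0.0451] yaw 7.23 pitch 0.0504 roll 0.001 F [-2.4  0.2 12.9] T [0.17 0.48 0.  ] open 0.286 surr [-0.1969 -0.1009]
tip surr [ 11.  -99.2  11.7] pitch 0.0524 yaw 7.23 under@block 14.6 top@edge 15.3
```

View pics/s12.png

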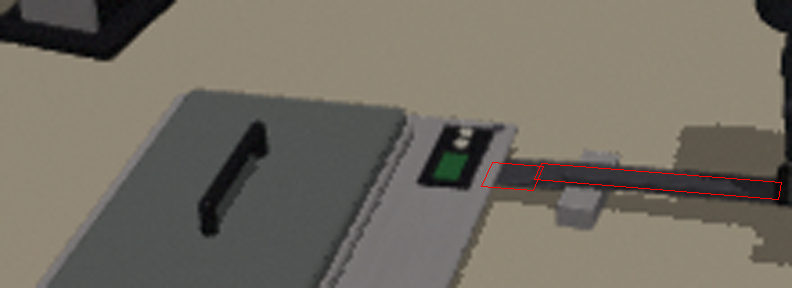

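```bash
python3 -m jog '[{"travel":[0,0,0.12],"twist":[0.008,0,0],"claw":-1},{"travel":[0,0,0.25],"twist":[0.016,0,0],"claw":-1},{"travel":[0,0,0.25],"twist":[0.016,0,0],"claw":-1},{"travel":[0,0,0.25],"twist":[0.016,0,0],"claw":-1},{"travel":[0,0,0.25],"twist":[0.016,0,0],"claw":-1}]';  python3 - <<'E'
from h import *
s=vision.camera("side"); lift_est(s)
show();tipstate()
E
```

```text
t: 11.55
position: [0.4507, -0.0645, 0.0426]
orientation: [0.013, 0.75, -0.661, -0.011]
contact_force: [-2.9, 1.0, 14.0]
opening: 0.286
lift mm [('panel', 0.88, [-0.3700000047683716, -2.7699999809265137], 8.91), ('knob', 0.966, [-0.4399999976158142, -3.140000104904175], 9.43), ('bolt', 0.704, [-0.25999999046325684, -2.180000066757202], 5.82), ('lid', 0.987, [-0.7400000095367432, -2.2200000286102295], 9.06), ('handle', 0.996, [-0.8700000047683716, -1.690000057220459], 8.99)]
t 11.6 pos [ 0.4507 -0.0645  0.0426] yaw 7.23 pitch 0.0349 roll 0.001 F [-4.1  0.3 14.3] T [0.16 0.58 0.  ] open 0.286 surr [-0.1972 -0.1009]
tip surr [ 11.1 -99.3  12.5] pitch 0.0369 yaw 7.23 under@block 14.5 top@edge 15.9
```

```bash
python3 -m jog '[{"travel":[0,0,-0.3],"twist":[-0.02,0,0],"claw":-1},{"travel":[0,0,-0.6],"twist":[-0.035,0,0],"claw":-1},{"travel":[0,0,-0.9],"twist":[-0.05,0,0],"claw":-1},{"travel":[0,0,-1.2],"twist":[-0.065,0,0],"claw":-1},{"travel":[0,0,-1.2],"twist":[-0.065,0,0],"claw":-1},{"travel":[0,0,-1.2],"twist":[-0.065,0,0],"claw":-1}]';  python3 - <<'E'
from h import *
s=vision.camera("side"); lift_est(s)
_,p,M=st()
crop(s,150,180,370,260,3.6,"s13.png",[blade(p,M),shank(p,M)])
show();tipstate()
E
```

```text
t: 12.2
position: [0.4514, -0.0643, 0.0534]
orientation: [0.037, 0.749, -0.66, -0.033]
contact_force: [0.5, -0.9, -4.5]
opening: 0.286
lift mm [('panel', 0.873, [-0.36000001430511475, -2.7699999809265137], 8.92), ('knob', 0.968, [-0.4000000059604645, -3.140000104904175], 9.4), ('bolt', 0.703, [-0.25999999046325684, -2.1700000762939453], 5.8), ('lid', 0.987, [-0.699999988079071, -2.240000009536743], 9.11), ('handle', 0.996, [-0.8500000238418579, -1.690000057220459], 8.95)]
t 12.25 pos [ 0.4514 -0.0643  0.0534] yaw 7.22 pitch 0.0993 roll 0.0006 F [ 1.2 -0.5 -3.8] T [ 0.05 -0.39  0.01] open 0.287 surr [-0.1966 -0.1008]
tip surr [  9.4 -99.2  10. ] pitch 0.1013 yaw 7.22 under@block 15.4 top@edge 13.9
```

View pics/s13.png

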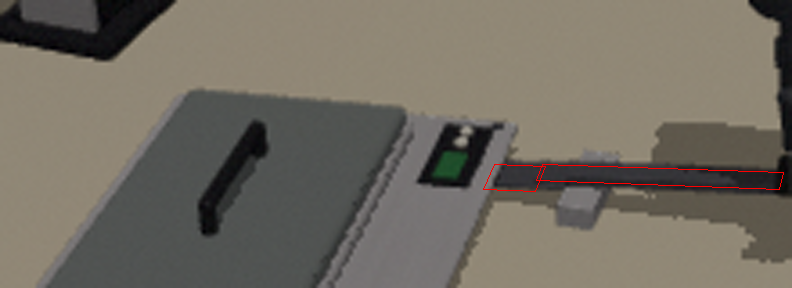

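```bash
python3 -m jog '[{"travel":[0,0.5,0],"twist":[0,0,0],"claw":-1},{"travel":[0,1.3,-0.05],"twist":[0,0,0],"claw":-1},{"travel":[0,2.3,-0.1],"twist":[0,0,0],"claw":-1},{"travel":[0,3.2,-0.8],"twist":[0,0,0],"claw":-1},{"travel":[0,3.6,-2.5],"twist":[0,0,0],"claw":-1},{"travel":[0,3.6,-5],"twist":[0,0,0],"claw":-1},{"travel":[0,3.6,-6],"twist":[0.1,0,0],"claw":-1},{"travel":[0,3.6,-6],"twist":[0.1,0,0],"claw":-1}]';  python3 - <<'E'
from h import *
s=vision.camera("side"); lift_est(s)
_,p,M=st()
crop(s,250,100,410,240,5,"s14.png",[blade(p,M),shank(p,M)])
show();tipstate()
p2=[.3926,-.2916,.10]
plan(p2,ori(np.radians(-10),0))
E
```

```text
t: 13.05
position: [0.42, -0.0686, 0.1184]
orientation: [-0.0, 0.75, -0.662, 0.001]
contact_force: [-1.1, -0.3, -4.9]
opening: 0.284
lift mm [('panel', 0.986, [-0.2199999988079071, -2.890000104904175], 9.3), ('knob', 0.968, [-0.41999998688697815, -3.1600000858306885], 9.47), ('bolt', 0.719, [-0.2800000011920929, -2.140000104904175], 5.72), ('lid', 0.982, [-0.7099999785423279, -2.2699999809265137], 9.24), ('handle', 0.996, [-0.8500000238418579, -1.7000000476837158], 9.01)]
t 13.1 pos [ 0.4203 -0.0685  0.1177] yaw 7.17 pitch 0.0003 roll 0.0013 F [-0.7 -0.8 -4. ] T [-0.02  0.05 -0.02] open 0.28 surr [-0.228  -0.1011]
tip surr [-18.7 -99.7  94.8] pitch 0.0023 yaw 7.17 under@block 94.8 top@edge 97.7
travel [21.78  5.53  1.8 ] twist [ 0.    -0.001  0.3  ]
```

View pics/s14.png

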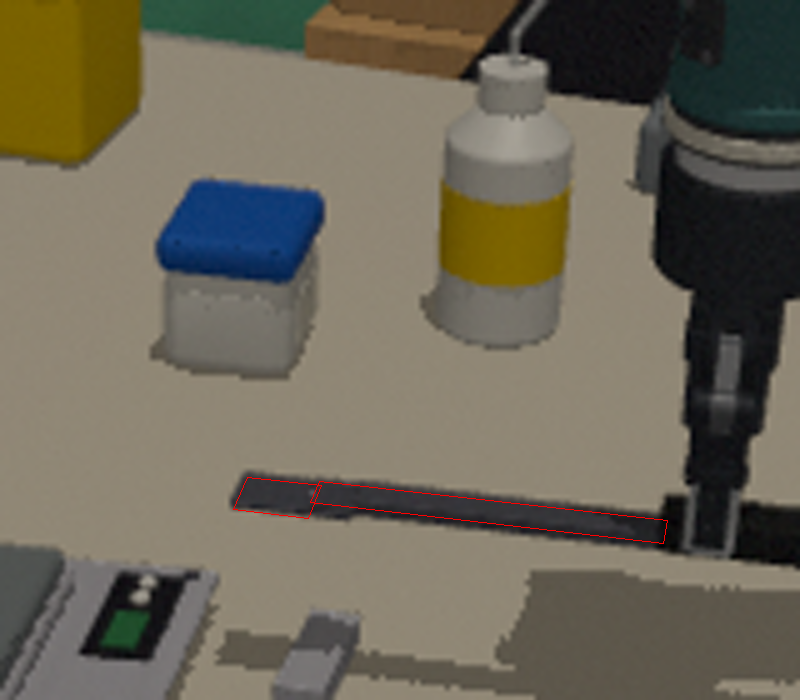

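Bar is free, tip at crop (235,510), and the unit stays about 9.2 mm up. Taking the bar back to its old, open spot.

```bash
python3 -m jog '[{"travel":[3.5,0.9,0],"twist":[0,0,0.06],"claw":-1},{"travel":[7,1.8,0],"twist":[0,0,0.12],"claw":-1},{"travel":[10.5,2.7,0],"twist":[0,0,0.18],"claw":-1},{"travel":[14,3.6,0.5],"twist":[0,0,0.24],"claw":-1},{"travel":[17.5,4.5,1],"twist":[0,0,0.3],"claw":-1},{"travel":[21.8,5.5,1.8],"twist":[-0.008,0,0.3],"claw":-1},{"travel":[21.8,5.5,1.8],"twist":[-0.008,0,0.3],"claw":-1},{"travel":[21.8,5.5,1.8],"twist":[-0.008,0,0.3],"claw":-1}]';  python3 - <<'E'
from h import *
show();tipstate()
plan([.3926,-.2916,.024],ori(np.radians(-10),.008))
E
```

```text
t: 13.9
position: [0.3938, -0.2917, 0.0977]
orientation: [-0.003, -0.642, 0.767, 0.004]
contact_force: [-0.2, 0.6, -4.6]
opening: 0.286
t 13.9 pos [ 0.3938 -0.2917  0.0977] yaw -10.11 pitch 0.0104 roll 0.0002 F [-0.2  0.6 -4.6] T [0.09 0.05 0.03] open 0.286 surr [-0.2818 -0.3194]
tip surr [ -81.8 -380.1   72.7] pitch 0.0124 yaw -10.11 under@block 72.3 top@edge 74.7
travel [0.   0.04 7.37] twist [ 0.002 -0.    -0.002]
```

```bash
python3 -m jog '[{"travel":[0,0,3],"twist":[0,0,0],"claw":-1},{"travel":[0,0,5.5],"twist":[0,0,0],"claw":-1},{"travel":[0,0,6.8],"twist":[0,0,0],"claw":-1},{"travel":[0,0,7.2],"twist":[0,0,0],"claw":-1},{"travel":[0,0,7.4],"twist":[0,0,0],"claw":-1},{"travel":[0,0,7.4],"twist":[0,0,0],"claw":-1},{"travel":[0,0,7.4],"twist":[0,0,0],"claw":-1}]'; python3 -c "
from h import *
show()"
```

```text
t: 14.6
position: [0.3952, -0.2916, 0.0259]
orientation: [-0.002, -0.643, 0.766, 0.001]
contact_force: [-0.2, -0.2, -5.0]
opening: 0.284
t 14.6 pos [ 0.3952 -0.2916  0.0259] yaw -9.95 pitch 0.0048 roll 0.0021 F [-0.2 -0.2 -5. ] T [0.03 0.05 0.01] open 0.284 surr [-0.2804 -0.3194]
```

```bash
python3 -m jog '[{"travel":[0,0,0.1],"twist":[0,0,0],"claw":-1},{"travel":[0,0,0.2],"twist":[0,0,0],"claw":-1},{"travel":[0,0,0.3],"twist":[0,0,0],"claw":-1},{"travel":[0,0,0.35],"twist":[0,0,0],"claw":-1},{"travel":[0,0,0.35],"twist":[0,0,0],"claw":-1}]'; python3 -c "
from h import *
show()"
```

```text
t: 15.1
position: [0.3949, -0.2915, 0.0224]
orientation: [-0.002, -0.643, 0.766, 0.002]
contact_force: [-1.5, 1.4, 4.2]
opening: 0.286
t 15.1 pos [ 0.3949 -0.2915  0.0224] yaw -9.97 pitch 0.0055 roll 0.0017 F [-1.5  1.4  4.2] T [ 0.31  0.25 -0.03] open 0.286 surr [-0.2808 -0.3193]
```

```bash
python3 -m jog '[{"travel":[0,0,0],"twist":[0,0,0],"claw":0},{"travel":[0,0,0],"twist":[0,0,0],"claw":0},{"travel":[0,0,0],"twist":[0,0,0],"claw":0},{"travel":[0,0,-2],"twist":[0,0,0],"claw":0},{"travel":[0,0,-6],"twist":[0,0,0],"claw":0},{"travel":[0,0,-11],"twist":[0,0,0],"claw":0},{"travel":[0,0,-13],"twist":[0,0,0],"claw":0}]'; python3 - <<'E'
from h import *
show()
s=vision.camera("side"); c=vision.camera("top")
lift_est(s)
crop(s,140,100,500,420,2.0,"s15.png")
cv2.imwrite("pics/t15.png",c["color"][:,:,::-1])
# shim target: grip 22 mm behind center
for sgn in (0,):
    a=np.radians(23.2); g=np.array([.444,.321])-.022*np.array([np.cos(a),np.sin(a)])
    print(g); plan([*g,.10],ori(a))
E
```

```text
t: 15.8
position: [0.3972, -0.2924, 0.1556]
orientation: [-0.002, -0.643, 0.766, -0.001]
contact_force: [-0.5, 1.0, -0.1]
opening: 0.496
t 15.8 pos [ 0.3972 -0.2924  0.1556] yaw -9.96 pitch 0.0005 roll 0.0039 F [-0.5  1.  -0.1] T [ 0.01 -0.08 -0.04] open 0.496 surr [-0.2786 -0.3204]
lift mm [('panel', 0.989, [-0.20999999344348907, -2.9100000858306885], 9.36), ('knob', 0.966, [-0.4300000071525574, -3.140000104904175], 9.42), ('bolt', 0.712, [-0.23999999463558197, -2.1700000762939453], 5.81), ('lid', 0.987, [-0.7300000190734863, -2.2300000190734863], 9.1), ('handle', 0.996, [-0.8600000143051147, -1.7000000476837158], 9.0)]
[0.42377902 0.31233328]
travel [-60.06   7.87   5.23] twist [ 0.001 -0.004 -0.579]
```

View pics/s15.png

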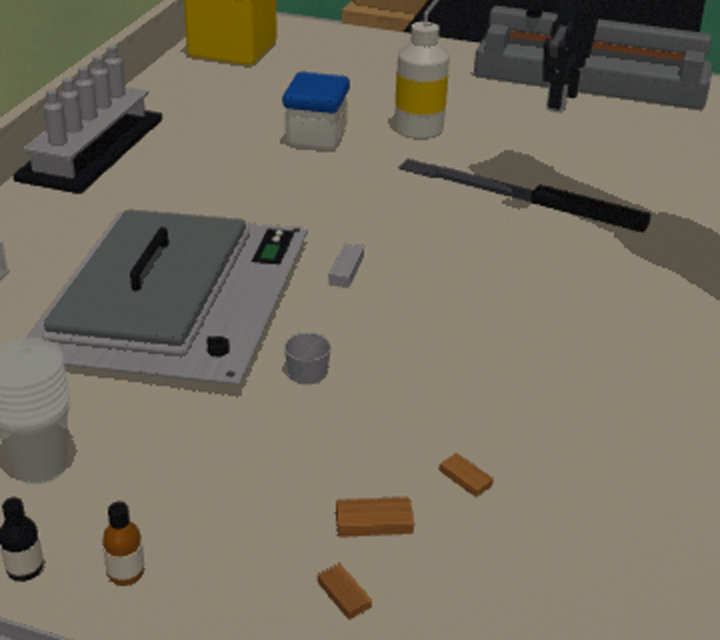

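View pics/t15.png

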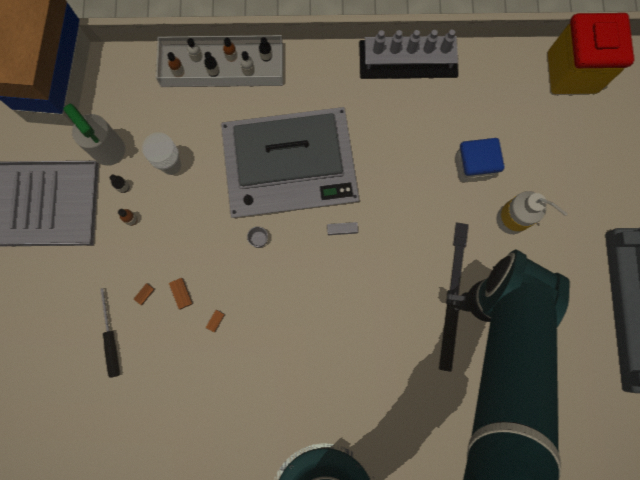

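The bar lies flat at its old spot, handle at (452,335) in the top view, and the unit is still up. Nothing else has moved. Swinging over to the large shim.

```bash
python3 - <<'E'
from h import *
plan([.50,.0,.15],ori(np.radians(7)))
E
python3 -m jog '[{"travel":[-3.5,-1,0],"twist":[0,0,0],"claw":0.2},{"travel":[-7,-2,0],"twist":[0,0,0],"claw":0.2},{"travel":[-11,-3,0],"twist":[0,0,-0.06],"claw":0.2},{"travel":[-15,-4,0],"twist":[0,0,-0.12],"claw":0.2},{"travel":[-19,-4.6,0],"twist":[0,0,-0.18],"claw":0.2},{"travel":[-23,-5,0],"twist":[0,0,-0.24],"claw":0.2},{"travel":[-27,-5.2,0],"twist":[0,0,-0.29],"claw":0.2},{"travel":[-30.5,-5.2,0],"twist":[0,0,-0.3],"claw":0.2}]'; python3 - <<'E'
from h import *
show(); a=np.radians(23.2); g=np.array([.444,.321])-.022*np.array([np.cos(a),np.sin(a)])
plan([*g,.10],ori(a))
E
```

```text
travel [-30.59  -5.04   0.37] twist [ 0.    -0.004 -0.296]
t: 16.7
position: [0.4991, 0.0024, 0.1496]
orientation: [0.003, 0.751, -0.66, -0.003]
contact_force: [0.3, -0.7, 0.4]
opening: 0.6
t 16.7 pos [0.4991 0.0024 0.1496] yaw 7.36 pitch 0.0078 roll -0.0013 F [ 0.3 -0.7  0.4] T [ 0.   -0.04  0.04] open 0.6 surr [-0.141  -0.0405]
travel [-31.7    3.46   5.03] twist [ 0.008  0.002 -0.276]
```

```bash
python3 -m jog '[{"travel":[-4,0,0],"twist":[0,0,-0.04],"claw":0.2},{"travel":[-8,0.3,0],"twist":[0,0,-0.08],"claw":0.2},{"travel":[-12,0.8,0.5],"twist":[0,0,-0.12],"claw":0.2},{"travel":[-16,1.3,1.5],"twist":[0,0,-0.16],"claw":0.2},{"travel":[-20,1.8,2.5],"twist":[0,0,-0.2],"claw":0.2},{"travel":[-24,2.4,3.5],"twist":[0,0,-0.24],"claw":0.2},{"travel":[-28,3,4.5],"twist":[0,0,-0.27],"claw":0.2},{"travel":[-31.7,3.46,5.03],"twist":[0.004,0,-0.276],"claw":0.2},{"travel":[-31.7,3.46,5.03],"twist":[0.004,0,-0.276],"claw":0.2},{"travel":[-31.7,3.46,5.03],"twist":[0.004,0,-0.276],"claw":0.2}]'; python3 - <<'E'
from h import *
show(); a=np.radians(23.2); g=np.array([.444,.321])-.022*np.array([np.cos(a),np.sin(a)])
plan([*g,.021],ori(a))
s=vision.camera("side")
crop(s,240,250,440,420,3.8,"s16.png",[box(.444,.321,a,.065,.032,.014)])
E
```

```text
t: 17.7
position: [0.4236, 0.3106, 0.0995]
orientation: [0.002, 0.835, -0.551, -0.002]
contact_force: [0.7, -0.7, -0.2]
opening: 0.597
t 17.7 pos [0.4236 0.3106 0.0995] yaw 23.17 pitch 0.0047 roll -0.0015 F [ 0.7 -0.7 -0.2] T [-0.04 -0.02 -0.03] open 0.597 surr [-0.1778  0.2747]
travel [-0.14 -0.12  7.85] twist [ 0.005  0.001 -0.   ]
```

View pics/s16.png

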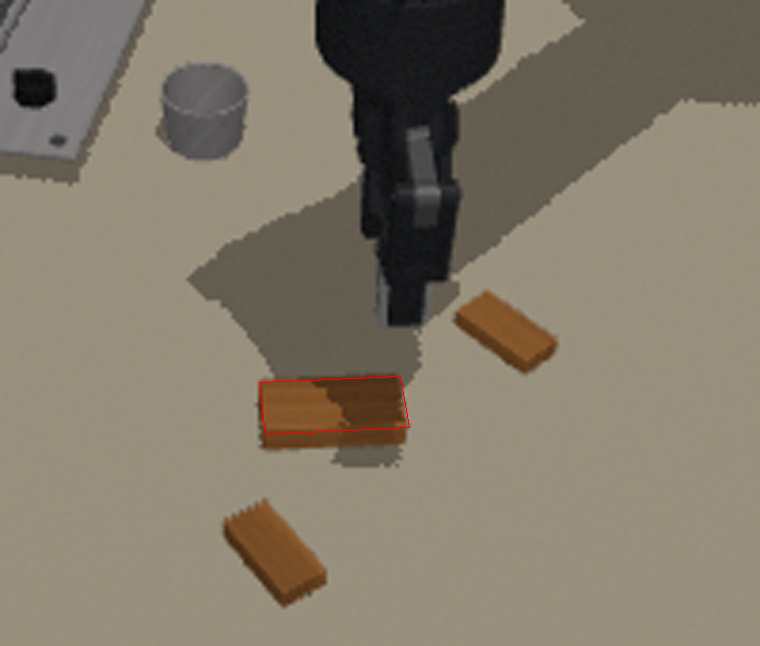

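```bash
python3 -m jog '[{"travel":[-0.14,-0.12,3],"twist":[0,0,0],"claw":0.2},{"travel":[-0.14,-0.12,6],"twist":[0,0,0],"claw":0.2},{"travel":[-0.14,-0.12,7.6],"twist":[0,0,0],"claw":0.2},{"travel":[-0.14,-0.12,7.9],"twist":[0,0,0],"claw":0.2},{"travel":[-0.14,-0.12,7.9],"twist":[0,0,0],"claw":0.2},{"travel":[-0.14,-0.12,7.9],"twist":[0,0,0],"claw":-1},{"travel":[-0.14,-0.12,7.9],"twist":[0,0,0],"claw":-1},{"travel":[-0.14,-0.12,7.9],"twist":[0,0,0],"claw":-1},{"travel":[-0.14,-0.12,7.9],"twist":[0,0,0],"claw":-1},{"travel":[-0.14,-0.12,7.9],"twist":[0,0,0],"claw":-1}]'; python3 - <<'E'
from h import *
show()
E
```

```text
t: 18.75
position: [0.4261, 0.3124, 0.0233]
orientation: [-0.001, 0.834, -0.552, -0.001]
contact_force: [-0.3, -1.3, 5.8]
opening: 0.35
t 18.75 pos [0.4261 0.3124 0.0233] yaw 23.02 pitch -0.0003 roll -0.0017 F [-0.3 -1.3  5.8] T [-0.28  0.07 -0.01] open 0.35 surr [-0.1751  0.2762]
```

```bash
python3 -m jog '[{"travel":[0,0,-1],"twist":[0,0,0],"claw":-1},{"travel":[0,0,-3],"twist":[0,0,0],"claw":-1},{"travel":[0,0,-5],"twist":[0,0,0],"claw":-1},{"travel":[0,0,-7],"twist":[0,0,0],"claw":-1},{"travel":[0,0,-7],"twist":[0,0,0],"claw":-1}]'; cat >> h.py <<'E'
SX=-.0199
def tcp_for_shim(xs,ys,z,yaw=SA):
    w=s2w(xs,ys)+SX*np.array([np.cos(yaw),np.sin(yaw)])
    return np.r_[w,z],ori(yaw)
def shimbox(p,M,dz=-.0233,x=None):
    d=-M[:2,1]/np.hypot(*M[:2,1]); c=p[:2]-SX*d
    return box(c[0],c[1],np.arctan2(d[1],d[0]),.065,.032,p[2]+dz+.014)
E
python3 - <<'E'
from h import *
s=vision.camera("side"); c=vision.camera("top"); show(); _,p,M=st()
crop(s,240,250,440,420,3.8,"s17.png",[shimbox(p,M)])
crop(c,120,200,260,330,4.5,"t17.png",[shimbox(p,M)])
P,Mt=tcp_for_shim(-.075,0,.06)
print(P); plan(P,Mt)
E
```

```text
t: 19.25
position: [0.4269, 0.3133, 0.0951]
orientation: [-0.002, 0.834, -0.552, -0.0]
contact_force: [0.7, -0.5, -0.5]
opening: 0.351
t 19.35 pos [0.4256 0.3121 0.0926] yaw 23.03 pitch 0.0007 roll -0.0018 F [-0.5  0.1 -1.1] T [0.01 0.01 0.02] open 0.354 surr [-0.1756  0.2759]
[0.5398277  0.04827022 0.06      ]
travel [28.75 -0.19  3.2 ] twist [0.001 0.002 0.278]
```

View pics/s17.png

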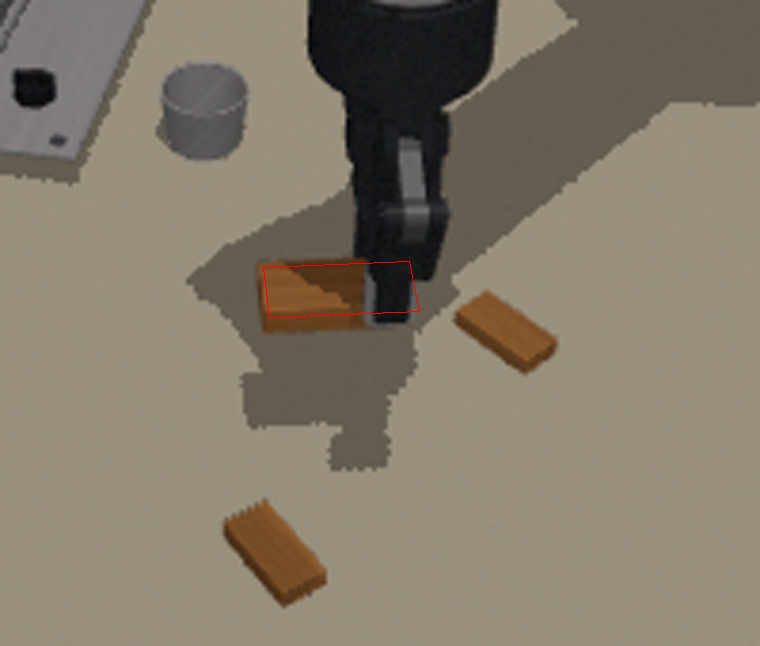

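View pics/t17.png

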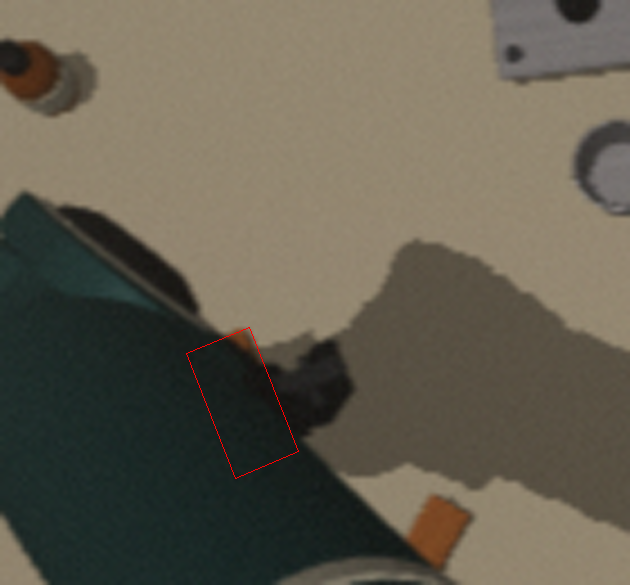

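Grip is good, overlay within about 1.5 px. Carrying the shim high past the cup to in front of the flange.

```bash
python3 -m jog '[{"travel":[3,0.5,-1],"twist":[0,0,0],"claw":-1},{"travel":[7,1,-1],"twist":[0,0,0.05],"claw":-1},{"travel":[11,1,-1],"twist":[0,0,0.1],"claw":-1},{"travel":[15,1,-1],"twist":[0,0,0.15],"claw":-1},{"travel":[19,0.8,-1],"twist":[0,0,0.2],"claw":-1},{"travel":[23,0.5,-1],"twist":[0,0,0.25],"claw":-1},{"travel":[27,0,0],"twist":[0,0,0.278],"claw":-1},{"travel":[28.75,-0.2,2],"twist":[0,0,0.278],"claw":-1},{"travel":[28.75,-0.2,3.2],"twist":[0,0,0.278],"claw":-1},{"travel":[28.75,-0.2,3.2],"twist":[0,0,0.278],"claw":-1}]'; python3 - <<'E'
from h import *
s=vision.camera("side"); lift_est(s); show(); _,p,M=st()
crop(s,150,180,400,330,3.1,"s18.png",[shimbox(p,M)])
P,Mt=tcp_for_shim(-.072,0,.0245)
plan(P,Mt)
E
```

```text
t: 20.35
position: [0.5373, 0.0484, 0.0569]
orientation: [0.002, 0.75, -0.662, -0.003]
contact_force: [-1.2, 0.7, 0.2]
opening: 0.351
lift mm [('panel', 0.973, [-0.27000001072883606, -2.890000104904175], 9.29), ('knob', 0.968, [-0.41999998688697815, -3.1500000953674316], 9.44), ('bolt', 0.707, [-0.27000001072883606, -2.180000066757202], 5.84), ('lid', 0.99, [-0.7200000286102295, -2.200000047683716], 8.98), ('handle', 0.996, [-0.8700000047683716, -1.7000000476837158], 9.05)]
t 20.4 pos [0.5379 0.0494 0.058 ] yaw 7.19 pitch 0.006 roll -0.002 F [0.3 0.7 0.7] T [ 0.07 -0.02  0.02] open 0.352 surr [-0.0966  0.0014]
travel [ 0.14 -0.49  3.35] twist [0.006 0.002 0.002]
```

View pics/s18.png

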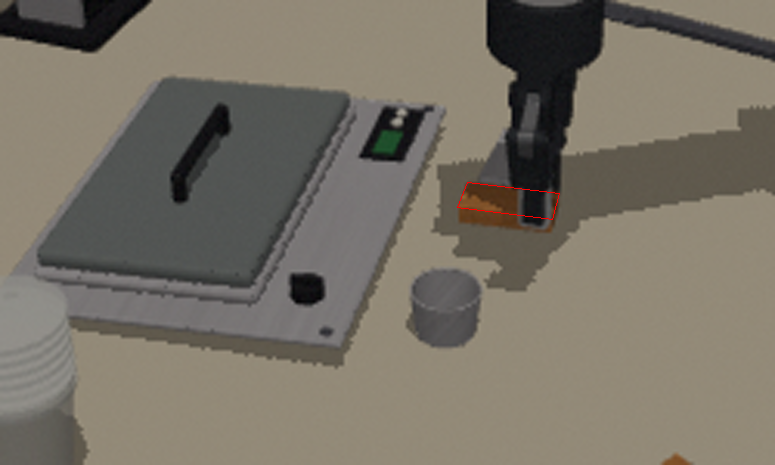

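```bash
python3 -m jog '[{"travel":[0.1,0,1.5],"twist":[0.004,0,0],"claw":-1},{"travel":[0.1,0,2.7],"twist":[0.004,0,0],"claw":-1},{"travel":[0.1,0,3.3],"twist":[0.004,0,0],"claw":-1},{"travel":[0.1,0,3.3],"twist":[0.004,0,0],"claw":-1},{"travel":[0.1,0,3.3],"twist":[0.004,0,0],"claw":-1},{"travel":[0.1,0,3.3],"twist":[0.004,0,0],"claw":-1}]'; python3 - <<'E'
from h import *
show()
for d in (-.03,-.005,.0015):
    P,Mt=tcp_for_shim(d,0,.0245); plan(P,Mt)
E
```

```text
t: 21.0
position: [0.5401, 0.0476, 0.0269]
orientation: [-0.001, 0.75, -0.662, 0.0]
contact_force: [-0.3, -0.5, -0.2]
opening: 0.355
t 21.0 pos [0.5401 0.0476 0.0269] yaw 7.13 pitch -0.0025 roll -0.0011 F [-0.3 -0.5 -0.2] T [-0.01  0.02  0.02] open 0.355 surr [-0.0947 -0.0007]
travel [-0.07 -4.48  0.26] twist [-0.003  0.001  0.   ]
travel [-0.07 -6.98  0.26] twist [-0.003  0.001  0.   ]
travel [-0.07 -7.63  0.26] twist [-0.003  0.001  0.   ]
```

```bash
python3 -m jog '[{"travel":[0,-0.5,0.2],"twist":[0,0,0],"claw":-1},{"travel":[0,-1.5,0.3],"twist":[0,0,0],"claw":-1},{"travel":[0,-2.3,0.3],"twist":[0,0,0],"claw":-1},{"travel":[0,-2.8,0.3],"twist":[0,0,0],"claw":-1},{"travel":[0,-2.8,0.3],"twist":[0,0,0],"claw":-1},{"travel":[0,-2.8,0.3],"twist":[0,0,0],"claw":-1}]'; python3 - <<'E'
from h import *
show()
s=vision.camera("side"); c=vision.camera("top"); show(); _,p,M=st()
crop(s,200,180,350,290,5,"s19.png",[shimbox(p,M)])
for d in (-.03,-.005,.0015):
    P,Mt=tcp_for_shim(d,0,.024); plan(P,Mt)
E
```

```text
t: 21.6
position: [0.5675, 0.0508, 0.0234]
orientation: [-0.001, 0.75, -0.662, 0.0]
contact_force: [-0.3, 0.1, 0.7]
opening: 0.354
t 21.6 pos [0.5675 0.0508 0.0234] yaw 7.11 pitch -0.0015 roll -0.0011 F [-0.3  0.1  0.7] T [-0.05 -0.06 -0.03] open 0.354 surr [-0.0671 -0.0009]
t 21.7 pos [0.5671 0.0507 0.0234] yaw 7.11 pitch -0.0011 roll -0.001 F [-0.8 -0.8 -0.5] T [0.02 0.   0.  ] open 0.348 surr [-0.0675 -0.0009]
travel [-0.09 -1.76 -0.06] twist [-0.001  0.001  0.   ]
travel [-0.09 -4.26 -0.06] twist [-0.001  0.001  0.   ]
travel [-0.09 -4.91 -0.06] twist [-0.001  0.001  0.   ]
```

View pics/s19.png

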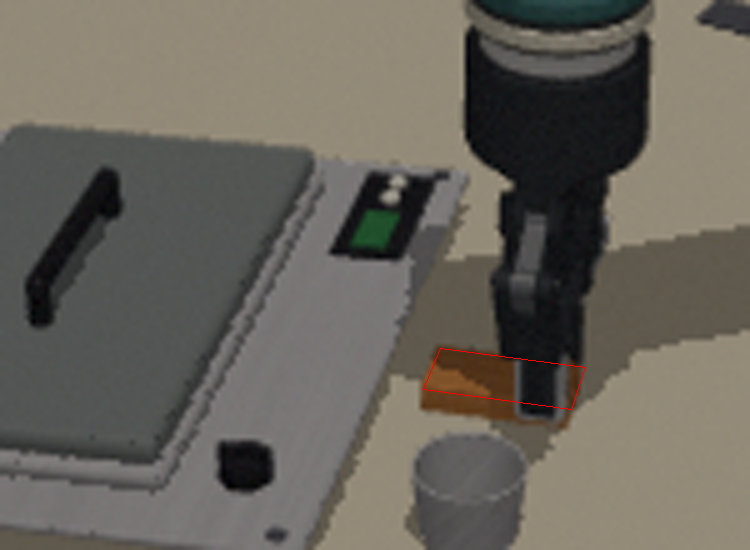

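```bash
python3 -m jog '[{"travel":[-0.05,-0.6,-0.03],"twist":[0,0,0],"claw":-1},{"travel":[-0.09,-1.4,-0.03],"twist":[0,0,0],"claw":-1},{"travel":[-0.09,-2.2,-0.03],"twist":[0,0,0],"claw":-1},{"travel":[-0.09,-2.9,-0.03],"twist":[0,0,0],"claw":-1},{"travel":[-0.09,-3.4,-0.03],"twist":[0,0,0],"claw":-1},{"travel":[-0.09,-3.4,-0.03],"twist":[0,0,0],"claw":-1},{"travel":[-0.09,-3.4,-0.03],"twist":[0,0,0],"claw":-1}]'; python3 - <<'E'
from h import *
show()
s=vision.camera("side"); lift_est(s); show(); _,p,M=st()
crop(s,200,180,350,290,5,"s20.png",[shimbox(p,M)])
E
```

```text
t: 22.4
position: [0.6009, 0.0558, 0.0236]
orientation: [-0.001, 0.75, -0.662, -0.0]
contact_force: [-1.8, 0.2, -1.1]
opening: 0.348
t 22.4 pos [0.6009 0.0558 0.0236] yaw 7.11 pitch -0.0009 roll -0.001 F [-1.8  0.2 -1.1] T [-0.    0.01 -0.02] open 0.348 surr [-0.0334 -0.    ]
lift mm [('panel', 'fail'), ('knob', 0.968, [-0.4399999976158142, -3.140000104904175], 9.41), ('bolt', 0.707, [-0.2800000011920929, -2.180000066757202], 5.83), ('lid', 0.982, [-0.699999988079071, -2.299999952316284], 9.38), ('handle', 0.996, [-0.8500000238418579, -1.6799999475479126], 8.92)]
t 22.45 pos [0.6007 0.0558 0.0236] yaw 7.11 pitch -0.0008 roll -0.001 F [ 0.4 -0.3 -0.1] T [ 0.05  0.04 -0.  ] open 0.35 surr [-0.0335 -0.    ]
```

View pics/s20.png

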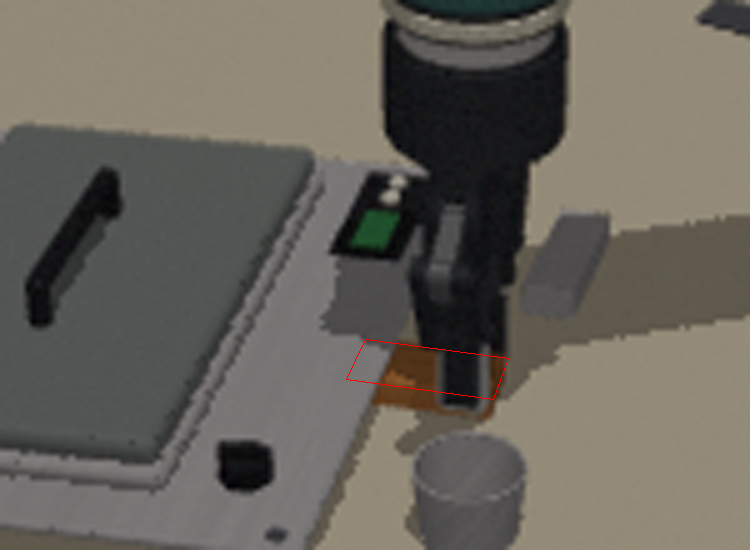

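```bash
python3 -m jog '[{"travel":[0,-0.5,0],"twist":[0,0,0],"claw":-1},{"travel":[0,-1.0,0],"twist":[0,0,0],"claw":-1},{"travel":[0,-1.2,0],"twist":[0,0,0],"claw":-1},{"travel":[0,-1.2,0],"twist":[0,0,0],"claw":-1}]'; python3 -c "
from h import *
show()"
```

```text
t: 22.85
position: [0.6135, 0.0575, 0.0238]
orientation: [-0.001, 0.75, -0.662, 0.0]
contact_force: [0.3, -0.3, -1.2]
opening: 0.349
t 22.85 pos [0.6135 0.0575 0.0238] yaw 7.11 pitch -0.002 roll -0.0011 F [ 0.3 -0.3 -1.2] T [0.   0.01 0.04] open 0.349 surr [-0.0207  0.    ]
```

```bash
python3 -m jog '[{"travel":[0,-0.1,0],"twist":[0,0,0],"claw":-1},{"travel":[0,-0.2,0],"twist":[0,0,0],"claw":-1},{"travel":[0,-0.2,0],"twist":[0,0,0],"claw":-1}]'; python3 -c "
from h import *
show()"
```

```text
t: 23.15
position: [0.615, 0.0576, 0.0238]
orientation: [-0.001, 0.75, -0.662, 0.0]
contact_force: [-0.1, 0.3, -1.7]
opening: 0.352
t 23.15 pos [0.615  0.0576 0.0238] yaw 7.11 pitch -0.0015 roll -0.001 F [-0.1  0.3 -1.7] T [-0.01 -0.03 -0.02] open 0.352 surr [-0.0191  0.    ]
```

```bash
python3 -m jog '[{"travel":[0,-0.1,0],"twist":[0,0,0],"claw":-1},{"travel":[0,-0.2,0],"twist":[0,0,0],"claw":-1},{"travel":[0,-0.2,0],"twist":[0,0,0],"claw":-1}]'; python3 -c "
from h import *
show()"
```

```text
t: 23.45
position: [0.6159, 0.0578, 0.0235]
orientation: [0.0, 0.75, -0.662, -0.001]
contact_force: [-3.5, 0.1, 1.7]
opening: 0.349
t 23.45 pos [0.6159 0.0578 0.0235] yaw 7.11 pitch 0.0009 roll -0.0009 F [-3.5  0.1  1.7] T [-0.05  0.72 -0.04] open 0.349 surr [-0.0182  0.    ]
```

```bash
python3 -m jog '[{"travel":[0,-0.05,0],"twist":[0,0,0],"claw":-1},{"travel":[0,-0.1,0],"twist":[0,0,0],"claw":-1},{"travel":[0,-0.1,0],"twist":[0,0,0],"claw":-1},{"travel":[0,-0.1,0],"twist":[0,0,0],"claw":-1}]'; python3 - <<'E'
from h import *
show()
s=vision.camera("side"); lift_est(s); show()
crop(s,200,180,350,290,5,"s21.png")
E
```

```text
t: 23.85
position: [0.6159, 0.0577, 0.0234]
orientation: [0.001, 0.75, -0.662, -0.001]
contact_force: [-6.9, -0.2, 3.7]
opening: 0.352
t 23.85 pos [0.6159 0.0577 0.0234] yaw 7.11 pitch 0.0029 roll -0.0008 F [-6.9 -0.2  3.7] T [-0.15  1.41 -0.07] open 0.352 surr [-0.0182 -0.    ]
lift mm [('panel', 'fail'), ('knob', 0.968, [-0.41999998688697815, -3.1500000953674316], 9.45), ('bolt', 0.707, [-0.27000001072883606, -2.1700000762939453], 5.8), ('lid', 0.946, [-2.2799999713897705, 0.23999999463558197], -0.39), ('handle', 0.996, [-0.8700000047683716, -1.6799999475479126], 8.94)]
t 23.9 pos [0.616  0.0578 0.0234] yaw 7.11 pitch 0.0028 roll -0.0008 F [-6.9 -0.9  4.1] T [-0.16  1.45 -0.07] open 0.353 surr [-0.0182  0.0001]
```

View pics/s21.png

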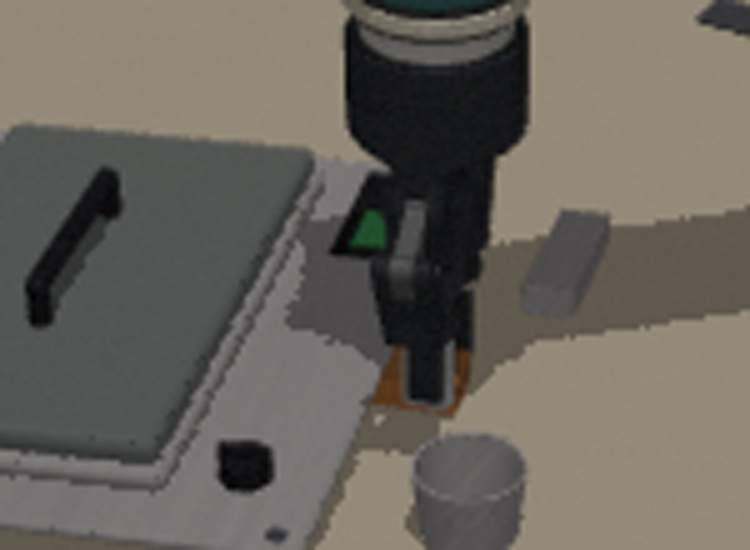

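Contact with the seal: −7 N and no further advance, and the TCP at x_s = −18.2 mm matches what I expected. Releasing and rising.

```bash
python3 -m jog '[{"travel":[0,0,0],"twist":[0,0,0],"claw":-0.05},{"travel":[0,0,0],"twist":[0,0,0],"claw":-0.05},{"travel":[0,0.1,0],"twist":[0,0,0],"claw":-0.05},{"travel":[0,0.1,0],"twist":[0,0,0],"claw":-0.05},{"travel":[0,0.1,-2],"twist":[0,0,0],"claw":-0.05},{"travel":[0,0.1,-5],"twist":[0,0,0],"claw":-0.05},{"travel":[0,0.1,-7],"twist":[0,0,0],"claw":-1},{"travel":[0,0.1,-7],"twist":[0,0,0],"claw":-1}]'; python3 - <<'E'
from h import *
show()
s=vision.camera("side"); lift_est(s); show()
crop(s,200,180,350,290,5,"s22.png",[box(*s2w(.0015,0),SA,.065,.032,.014)])
for z in (.075,.06): plan([*s2w(.018,0),z],ori(SA))
E
```

```text
t: 24.7
position: [0.6193, 0.0582, 0.0971]
orientation: [-0.003, 0.75, -0.662, 0.002]
contact_force: [0.8, 0.0, -1.2]
opening: 0.145
t 24.7 pos [0.6193 0.0582 0.0971] yaw 7.11 pitch -0.0081 roll -0.001 F [ 0.8  0.  -1.2] T [ 0.01 -0.02  0.04] open 0.145 surr [-0.0148 -0.    ]
lift mm [('panel', 0.493, [0.3700000047683716, -2.2799999713897705], 7.32), ('knob', 0.968, [-0.4099999964237213, -3.1500000953674316], 9.44), ('bolt', 0.709, [-0.27000001072883606, -2.1700000762939453], 5.81), ('lid', 0.945, [-3.869999885559082, 3.190000057220459], -11.76), ('handle', 0.996, [-0.8700000047683716, -1.7000000476837158], 9.02)]
t 24.75 pos [0.6181 0.0579 0.0953] yaw 7.1 pitch -0.0052 roll -0.001 F [ 0.1  0.4 -0.2] T [-0.    0.03  0.02] open 0.049 surr [-0.016  -0.0001]
travel [-0.01 -3.39  2.05] twist [-0.005  0.001  0.   ]
travel [-0.01 -3.38  3.55] twist [-0.005  0.001  0.   ]
```

View pics/s22.png

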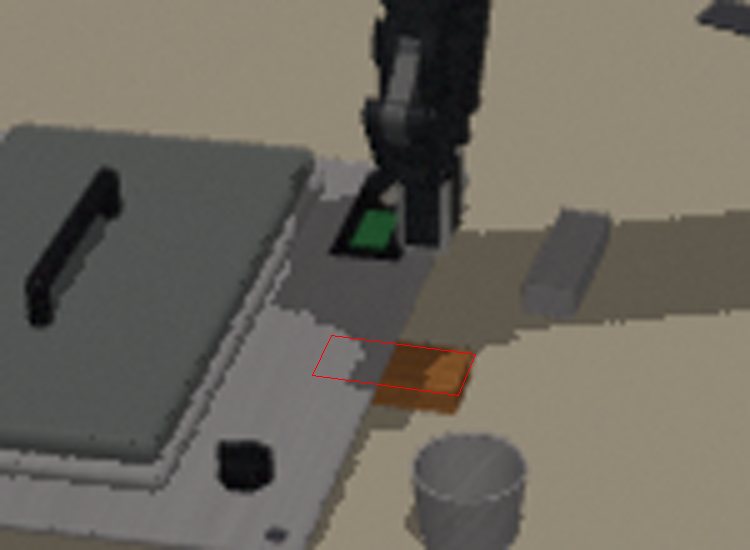

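The shim lies square under the middle, exactly on the predicted outline (rear end at (470,370)). Next, pressing at flange_top.

```bash
python3 -m jog '[{"travel":[0,-1.5,0],"twist":[0,0,0],"claw":-1},{"travel":[0,-3.0,0.5],"twist":[0,0,0],"claw":-1},{"travel":[0,-3.4,2],"twist":[0,0,0],"claw":-1},{"travel":[0,-3.4,3.2],"twist":[0,0,0],"claw":-1},{"travel":[0,-3.4,3.2],"twist":[0,0,0],"claw":-1},{"travel":[0,-3.4,3.2],"twist":[0,0,0],"claw":-1}]'; python3 - <<'E'
from h import *
show()
s=vision.camera("side"); show()
crop(s,200,180,350,290,5,"s23.png")
E
```

```text
t: 25.35
position: [0.6493, 0.0619, 0.0605]
orientation: [0.0, 0.75, -0.662, -0.001]
contact_force: [0.8, 0.4, 0.5]
opening: -0.002
t 25.35 pos [0.6493 0.0619 0.0605] yaw 7.12 pitch 0.0012 roll -0.0011 F [0.8 0.4 0.5] T [-0.   -0.01 -0.  ] open -0.002 surr [0.0154 0.    ]
t 25.4 pos [0.65   0.0621 0.0614] yaw 7.12 pitch -0.0004 roll -0.0011 F [0.5 0.5 0.1] T [ 0.02 -0.05  0.02] open -0.001 surr [0.0161 0.0001]
```

View pics/s23.png

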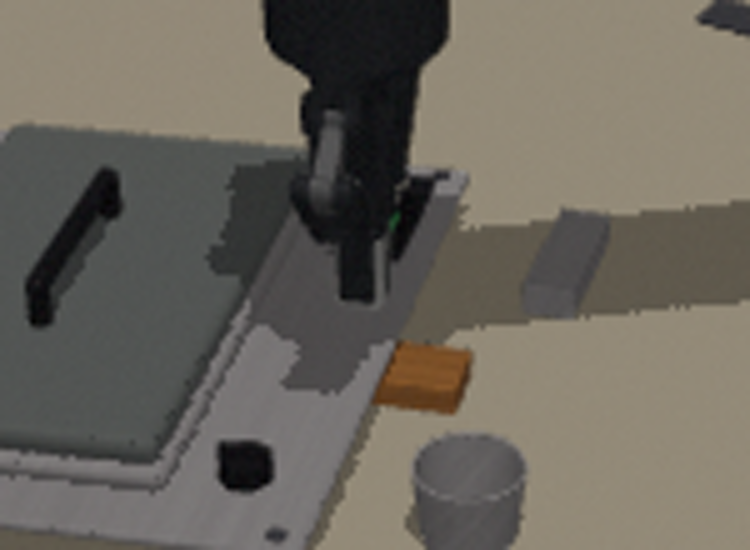

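```bash
python3 -m jog '[{"travel":[0,-0.1,0.4],"twist":[0,0,0],"claw":-1},{"travel":[0,-0.15,0.8],"twist":[0,0,0],"claw":-1},{"travel":[0,-0.15,1.1],"twist":[0,0,0],"claw":-1},{"travel":[0,-0.15,1.3],"twist":[0,0,0],"claw":-1},{"travel":[0,-0.15,1.4],"twist":[0,0,0],"claw":-1},{"travel":[0,-0.15,1.4],"twist":[0,0,0],"claw":-1},{"travel":[0,-0.15,1.4],"twist":[0,0,0],"claw":-1}]'; python3 -c "
from h import *
show()"
```

```text
t: 26.1
position: [0.6522, 0.0623, 0.0479]
orientation: [-0.001, 0.75, -0.662, 0.0]
contact_force: [-0.9, -0.1, -0.0]
opening: 0.002
t 26.1 pos [0.6522 0.0623 0.0479] yaw 7.11 pitch -0.0017 roll -0.001 F [-0.9 -0.1 -0. ] T [0.03 0.08 0.03] open 0.002 surr [ 0.0184 -0.    ]
```

```bash
python3 -m jog '[{"travel":[0,0,0.1],"twist":[0,0,0],"claw":-1},{"travel":[0,0,0.2],"twist":[0,0,0],"claw":-1},{"travel":[0,0,0.2],"twist":[0,0,0],"claw":-1}]'; python3 -c "
from h import *
show()"
```

```text
t: 26.4
position: [0.6521, 0.0622, 0.0457]
orientation: [-0.001, 0.75, -0.662, 0.0]
contact_force: [0.2, 0.6, -0.1]
opening: -0.002
t 26.4 pos [0.6521 0.0622 0.0457] yaw 7.11 pitch -0.0013 roll -0.001 F [ 0.2  0.6 -0.1] T [ 0.01 -0.03 -0.02] open -0.002 surr [ 0.0182 -0.    ]
```

```bash
python3 -m jog '[{"travel":[0,0,0.1],"twist":[0,0,0],"claw":-1},{"travel":[0,0,0.2],"twist":[0,0,0],"claw":-1},{"travel":[0,0,0.3],"twist":[0,0,0],"claw":-1},{"travel":[0,0,0.3],"twist":[0,0,0],"claw":-1}]'; python3 -c "
from h import *
show()"
```

```text
t: 26.8
position: [0.652, 0.0622, 0.0426]
orientation: [-0.001, 0.75, -0.662, 0.0]
contact_force: [0.4, 0.0, -0.4]
opening: -0.001
t 26.8 pos [0.652  0.0622 0.0426] yaw 7.11 pitch -0.0012 roll -0.001 F [ 0.4  0.  -0.4] T [0.02 0.01 0.04] open -0.001 surr [ 0.0182 -0.    ]
```

```bash
python3 -m jog '[{"travel":[0,0,0.1],"twist":[0,0,0],"claw":-1},{"travel":[0,0,0.2],"twist":[0,0,0],"claw":-1},{"travel":[0,0,0.2],"twist":[0,0,0],"claw":-1}]'; python3 -c "
from h import *
show()"
```

```text
t: 27.1
position: [0.652, 0.0622, 0.0407]
orientation: [-0.001, 0.75, -0.662, 0.0]
contact_force: [-0.1, -0.2, -0.3]
opening: 0.002
t 27.1 pos [0.652  0.0622 0.0407] yaw 7.12 pitch -0.0012 roll -0.001 F [-0.1 -0.2 -0.3] T [ 0.01 -0.    0.02] open 0.002 surr [ 0.0182 -0.    ]
```

```bash
python3 -m jog '[{"travel":[0,0,0.05],"twist":[0,0,0],"claw":-1},{"travel":[0,0,0.1],"twist":[0,0,0],"claw":-1},{"travel":[0,0,0.15],"twist":[0,0,0],"claw":-1},{"travel":[0,0,0.2],"twist":[0,0,0],"claw":-1},{"travel":[0,0,0.2],"twist":[0,0,0],"claw":-1}]'; python3 -c "
from h import *
show()"
```

```text
t: 27.6
position: [0.6523, 0.0623, 0.04]
orientation: [-0.001, 0.75, -0.662, 0.0]
contact_force: [-3.6, 0.6, 7.3]
opening: -0.005
t 27.6 pos [0.6523 0.0623 0.04  ] yaw 7.11 pitch -0.0017 roll -0.0008 F [-3.6  0.6  7.3] T [-0.08  0.64  0.04] open -0.005 surr [ 0.0184 -0.    ]
```

```bash
python3 -m jog '[{"travel":[0,0,0.05],"twist":[0,0,0],"claw":-1},{"travel":[0,0,0.1],"twist":[0,0,0],"claw":-1},{"travel":[0,0,0.1],"twist":[0,0,0],"claw":-1},{"travel":[0,0,0.1],"twist":[0,0,0],"claw":-1}]'; python3 -c "
from h import *
show()"
```

```text
t: 28.0
position: [0.6522, 0.0623, 0.0393]
orientation: [-0.001, 0.75, -0.662, 0.0]
contact_force: [-4.0, -0.6, 9.5]
opening: -0.004
t 28.0 pos [0.6522 0.0623 0.0393] yaw 7.11 pitch -0.0016 roll -0.0007 F [-4.  -0.6  9.5] T [-0.16  0.9   0.04] open -0.004 surr [0.0184 0.    ]
```

Moving down at about 9.5 N. Continuing.

```bash
python3 -m jog '[{"travel":[0,0,0.05],"twist":[0,0,0],"claw":-1},{"travel":[0,0,0.1],"twist":[0,0,0],"claw":-1},{"travel":[0,0,0.1],"twist":[0,0,0],"claw":-1},{"travel":[0,0,0.1],"twist":[0,0,0],"claw":-1}]'; python3 -c "
from h import *
show()"
```

```text
t: 28.4
position: [0.6522, 0.0622, 0.0383]
orientation: [-0.001, 0.75, -0.662, 0.0]
contact_force: [-4.7, 0.4, 9.7]
opening: -0.0
t 28.4 pos [0.6522 0.0622 0.0383] yaw 7.11 pitch -0.0014 roll -0.0007 F [-4.7  0.4  9.7] T [-0.15  1.02 -0.02] open -0.0 surr [ 0.0183 -0.    ]
```

```bash
python3 -m jog '[{"travel":[0,0,0.05],"twist":[0,0,0],"claw":-1},{"travel":[0,0,0.1],"twist":[0,0,0],"claw":-1},{"travel":[0,0,0.1],"twist":[0,0,0],"claw":-1},{"travel":[0,0,0.1],"twist":[0,0,0],"claw":-1}]'; python3 - <<'E'
from h import *
show()
s=vision.camera("side"); lift_est(s)
E
```

```text
t: 28.8
position: [0.6521, 0.0623, 0.0376]
orientation: [-0.001, 0.75, -0.662, 0.0]
contact_force: [-4.6, -0.5, 12.0]
opening: -0.002
t 28.8 pos [0.6521 0.0623 0.0376] yaw 7.11 pitch -0.0013 roll -0.0007 F [-4.6 -0.5 12. ] T [-0.16  1.14 -0.01] open -0.002 surr [0.0183 0.    ]
lift mm [('panel', 0.524, [-2.7300000190734863, 0.6499999761581421], -1.96), ('knob', 0.959, [-0.28999999165534973, -2.3399999141693115], 7.0), ('bolt', 0.823, [-0.09000000357627869, -1.6399999856948853], 4.38), ('lid', 0.918, [-11.739999771118164, 19.190000534057617], -73.68), ('handle', 0.99, [-0.6200000047683716, -1.1699999570846558], 6.23)]
```

```bash
python3 -m jog '[{"travel":[0,0,0.05],"twist":[0,0,0],"claw":-1},{"travel":[0,0,0.1],"twist":[0,0,0],"claw":-1},{"travel":[0,0,0.1],"twist":[0,0,0],"claw":-1},{"travel":[0,0,0.1],"twist":[0,0,0],"claw":-1}]'; python3 - <<'E'
from h import *
show()
s=vision.camera("side"); lift_est(s);show()
E
```

```text
t: 29.25
position: [0.6522, 0.0623, 0.0375]
orientation: [-0.001, 0.75, -0.662, 0.0]
contact_force: [-7.0, -1.9, 19.3]
opening: -0.001
t 29.25 pos [0.6522 0.0623 0.0375] yaw 7.11 pitch -0.0012 roll -0.0004 F [-7.  -1.9 19.3] T [-0.28  1.67 -0.03] open -0.001 surr [ 0.0183 -0.    ]
lift mm [('panel', 0.52, [-2.75, 0.7099999785423279], -2.14), ('knob', 0.961, [-0.2800000011920929, -2.319999933242798], 6.96), ('bolt', 0.833, [-0.07999999821186066, -1.600000023841858], 4.26), ('lid', 0.776, [-11.329999923706055, 18.450000762939453], -70.83), ('handle', 0.987, [-0.6499999761581421, -1.1799999475479126], 6.27)]
t 29.3 pos [0.6522 0.0623 0.0375] yaw 7.1 pitch -0.0012 roll -0.0005 F [-7.9 -0.4 17.8] T [-0.21  1.63  0.02] open 0.001 surr [0.0183 0.    ]
```

It sits firmly: the force rose from 12 to 19 N with only 0.1 mm of motion. Retracting.

```bash
python3 -m jog '[{"travel":[0,0,-0.3],"twist":[0,0,0],"claw":-1},{"travel":[0,0,-1.5],"twist":[0,0,0],"claw":-1},{"travel":[0,0,-5],"twist":[0,0,0],"claw":-1},{"travel":[0,0.5,-9],"twist":[0,0,0],"claw":-1},{"travel":[2,5,-12],"twist":[0,0,0],"claw":-1},{"travel":[5,9,-14],"twist":[0,0,0],"claw":-1},{"travel":[9,12,-16],"twist":[0,0,0],"claw":-1},{"travel":[13,14,-16],"twist":[0,0,0],"claw":-1},{"travel":[17,14,-16],"twist":[0,0,0],"claw":-1},{"travel":[17,14,-16],"twist":[0,0,0],"claw":-1}]'; python3 - <<'E'
from h import *
show()
s=vision.camera("side"); lift_est(s); c=vision.camera("top")
sb=box(*s2w(.0015,0),SA,.065,.032,.014)
crop(s,140,150,340,300,4,"s24.png",[sb])
cv2.imwrite("pics/s25.png",s["color"][:,:,::-1])
cv2.imwrite("pics/t24.png",c["color"][:,:,::-1])
# shift of the bystanders: image difference vs start
a=cv2.imread("pics/top0.png")
E
```

```text
t: 30.3
position: [0.5334, -0.1323, 0.1957]
orientation: [0.0, 0.746, -0.666, 0.002]
contact_force: [0.3, 0.0, -0.2]
opening: -0.005
t 30.3 pos [ 0.5334 -0.1323  0.1957] yaw 6.48 pitch -0.0028 roll 0.0036 F [ 0.3  0.  -0.2] T [-0.01  0.    0.03] open -0.005 surr [-0.1236 -0.1784]
lift mm [('panel', 0.988, [-0.10999999940395355, -2.119999885559082], 6.83), ('knob', 0.969, [-0.27000001072883606, -2.319999933242798], 6.96), ('bolt', 0.834, [-0.05999999865889549, -1.600000023841858], 4.26), ('lid', 0.994, [-0.9300000071525574, -0.8999999761581421], 3.84), ('handle', 0.988, [-0.5899999737739563, -1.2000000476837158], 6.37)]
```

View pics/s24.png

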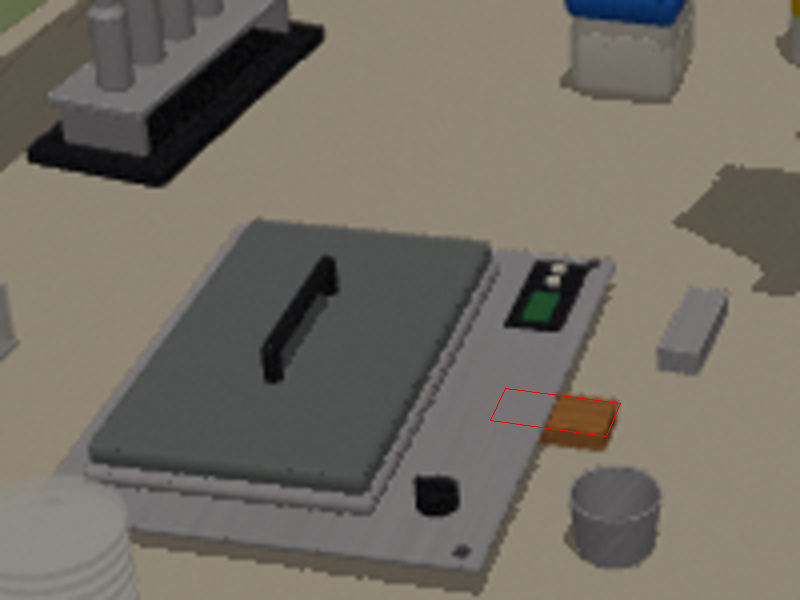

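View pics/s25.png

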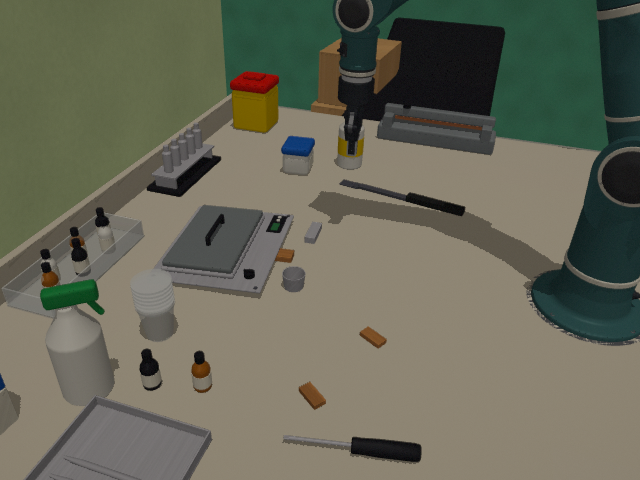

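View pics/t24.png

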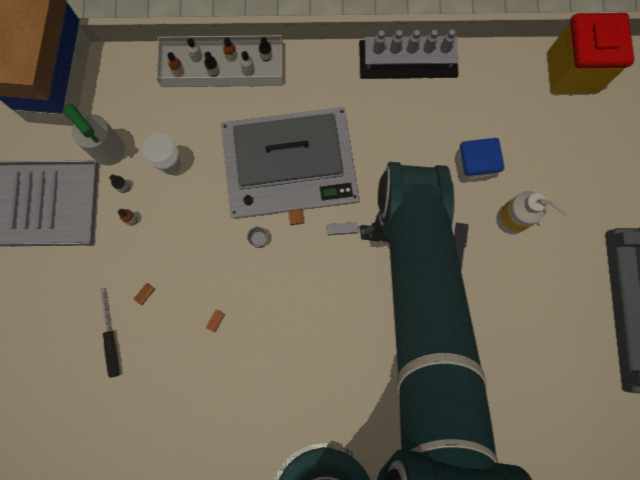

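The side view shows the shim square under the middle of the flange (rear end at (285,255)), the bar flat at (404,197) far from the unit and block, and everything else in place. The lift reads 6.8–7.0 mm, so the underside is about 14.9 mm up. Handing in.

```bash
python3 -c "
from cell import finish_job
print(finish_job())"
```

```text
the job is handed in; nothing more can be done
None
```

I handed the job in at about 30 s of the 72 s allowed; it reports no verdict.

- **Lift:** I levered the front flange up over the steel block by about 9.2 mm, measured in the side camera. It stayed there when I took the bar out.
- **Bar:** it lies flat back at its starting place, well clear of the unit and the block.
- **Shim:** I pushed the largest shim in square under the middle until it met the seal with about 7 N. In the side picture it sits on its predicted outline.
- **Pressing down:** the flange went down at about 9 to 12 N. It then sat firm: the force rose to 19 N with only 0.1 mm of movement.

My last checks agreed with the task. The control panel and the drain knob both showed the front edge 6.8 to 7.0 mm above rest, so its underside is about 14.9 mm up. The other things looked unmoved in the last pictures, though I did not measure them.

Some measurements disagreed:
- **Lift in the side picture:** tracking the lid and a corner bolt gave lower, poorly matched readings (about 4 mm). The lid handle gave 6.4 mm, close to the panel and knob. I relied on the panel and knob.
- **Camera positions:** the two cameras differed by 2 to 3 mm in position.
- **Bar height:** while levering, the bar height from the arm's pose differed from the camera by 1 to 2 mm, as the bar shifted slightly in the grip.

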